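# Load and set the crown blasting turntable

### The job

First turn the turntable by its red post until the basket clicks into its detent at the loading position (on the robot's side); then tip the crowns out of the blue cup into the basket, put every crown that lies loose on the bench in as well, and stand the empty cup upright on the green mat. When all crowns are in and the cup is back, turn the table until the basket clicks in beside the nozzle, then set the regulator knob's pointer to the green mark, and last slide the clear guard fully over the knob. Leave the bottle, plaster model and bur block alone.

Things in the scene. Friction and masses are not known exactly. Their poses are not given: they have to be found in the camera images.
- turntable (a joint): turntable angle, rad, anticlockwise from above, range -0.3 to 1.9. At 0 (loading) the basket is on the station's -x side, nearest the robot; at 1.571 (blasting) on its -y side by the nozzle. A spring ball clicks into a detent at 0 and 1.571: up to about 8 N at the post to pass in or out; it pulls in the last 0.04 rad, seats to 0.02. Elsewhere the table stays where left.
- table_axis (a point): turntable's vertical axis, at the top of the aluminium disc (244 mm across, top 44 mm above the bench). Fixed; its yaw is the station's. The nozzle column stands 150 mm from it on the station's -y side, 195 mm high; the brass nozzle reaches in to 105 mm from the axis, 125 mm above the bench.
- post_top (a point): top of the red upright post with which the turntable is turned: 14 mm diameter, 50 mm tall, top 94 mm above the bench, 95 mm from the axis, opposite the basket. It is round and fixed on the disc, so closed fingers can swivel about it.
- basket_floor (a point): centre of the inner floor of the square steel basket fixed on the turntable, 62 mm from the axis, opposite the post; 48 mm above the bench, 92 x 92 mm inside, walls 4 mm thick, rim 41 mm above this point. Its x axis points from the basket to the turntable's axis.
- knob (a joint): angle in rad of the black regulator knob, growing clockwise seen from above, range 0 to 2.9. The white pointer on its top points to the regulator's -x (towards the robot) at 0 and to the green mark (the regulator's +y side, the robot's left) at 1.571. It stays where it is left; about 0.05 N m turns it.
- knob_grip (a point): on the knob's axis, at the height to grip (67 mm above the bench). The grip bar is 14 mm thick, 42 mm long and 32 mm tall, top 74 mm above the bench; it lies along this point's x axis (which turns with the knob).
- guard (a joint): travel in m of the clear plastic guard that slides along the regulator's x axis, from 0 (clear of the knob, towards the robot) to 0.115 (end stop, fully over the knob). Friction about 1.5 N; it stays where it is left. The grey regulator box under it is 250 mm along x, 120 mm wide, 30 mm high; the knob is 55 mm from its centre towards +x, the guard at 0 is 60 mm towards -x.
- guard_grip (a point): top of the yellow grip block on the guard, 112 mm above the bench: 16 mm thick along the regulator's x, 40 mm long across it, 26 mm tall. The guard is a clear roof with two side walls, 66 mm long, 70 mm wide, roof top 86 mm above the bench; it closes towards this point's +x.
- cup: blue cup, 50 mm high, 45 mm across the foot, 62 mm at the mouth, 90 g, with two flat ears to grip by on its +y and -y sides: 65 mm over their outer faces, each 26 mm wide (along x), 12 to 48 mm up. Inner floor 4 mm up. Origin at the centre of its underside, z up through the mouth. It starts on the mat with 3 to 5 crowns inside.
- cup_rim (a point): centre of the cup's mouth, 50 mm above its origin.
- mat: thin dark green work mat, flat on the bench (no step), 300 mm along its x by 220 mm along its y; origin at its centre.
- bottle: bystander: white bottle with a green label, 56 mm across, 150 mm high; leave alone.
- model: bystander: plaster dental model, about 66 x 60 x 32 mm; leave alone.
- burs: bystander: aluminium bur block, 45 x 90 mm, 46 mm high with burs; leave alone.
- crown1: a brass-coloured cast dental crown, squat and round: 14.4 mm across at its widest (5 to 10 mm up), 13 mm high, 14 g; origin at the centre of its underside, z is its own axis. Starts in the cup. May be absent (None).
- crown2: a brass-coloured cast dental crown, squat and round: 14.4 mm across at its widest (5 to 10 mm up), 13 mm high, 14 g; origin at the centre of its underside, z is its own axis. Starts in the cup. May be absent (None).
- crown3: a brass-coloured cast dental crown, squat and round: 14.4 mm across at its widest (5 to 10 mm up), 13 mm high, 14 g; origin at the centre of its underside, z is its own axis. Starts in the cup. May be absent (None).
- crown4: a brass-coloured cast dental crown, squat and round: 14.4 mm across at its widest (5 to 10 mm up), 13 mm high, 14 g; origin at the centre of its underside, z is its own axis. Starts in the cup. May be absent (None).
- crown5: a brass-coloured cast dental crown, squat and round: 14.4 mm across at its widest (5 to 10 mm up), 13 mm high, 14 g; origin at the centre of its underside, z is its own axis. Starts in the cup. May be absent (None).
- crown6: a brass-coloured cast dental crown, squat and round: 14.4 mm across at its widest (5 to 10 mm up), 13 mm high, 14 g; origin at the centre of its underside, z is its own axis. Starts upright on the bench, on the mat or in front of the regulator and turntable. May be absent (None).
- crown7: a brass-coloured cast dental crown, squat and round: 14.4 mm across at its widest (5 to 10 mm up), 13 mm high, 14 g; origin at the centre of its underside, z is its own axis. Starts upright on the bench, on the mat or in front of the regulator and turntable. May be absent (None).
- crown8: a brass-coloured cast dental crown, squat and round: 14.4 mm across at its widest (5 to 10 mm up), 13 mm high, 14 g; origin at the centre of its underside, z is its own axis. Starts upright on the bench, on the mat or in front of the regulator and turntable. May be absent (None).
- crown9: a brass-coloured cast dental crown, squat and round: 14.4 mm across at its widest (5 to 10 mm up), 13 mm high, 14 g; origin at the centre of its underside, z is its own axis. Starts upright on the bench, on the mat or in front of the regulator and turntable. May be absent (None).
Mind the look-alikes: they are no part of the job. Of the things that look like the cup, take the one that is nearest to the robot's base at the start.

How it is judged (in metres and radians):
On the way, in this order (a step that is already met when the one before it is completed fails the run):
1. the turntable is seated in its detent at the loading position (within 0.04 rad of 0) and let go (value of joint turntable between -0.04 and 0.04 rad and velocity of joint turntable between -0.1 and 0.1 rad/s and contact force between the fingers and turntable below 0.3 N), for 0.3 s.
2. the cup is tipped well over (more than 80 degrees), its mouth above the basket (angle between cup's own z axis and vertical above 1.4 rad and horizontal distance between cup_rim and basket_floor below 0.08 m and height (world z) of cup_rim above 0.08 m), for 0.1 s.
3. every crown is in the basket, the cup stands upright on the mat and the turntable is still at the loading position (x of crown1 in the frame of basket_floor between -0.05 and 0.05 m and y of crown1 in the frame of basket_floor between -0.05 and 0.05 m and z of crown1 in the frame of basket_floor between -0.004 and 0.04 m and x of crown2 in the frame of basket_floor between -0.05 and 0.05 m and y of crown2 in the frame of basket_floor between -0.05 and 0.05 m and z of crown2 in the frame of basket_floor between -0.004 and 0.04 m and x of crown3 in the frame of basket_floor between -0.05 and 0.05 m and y of crown3 in the frame of basket_floor between -0.05 and 0.05 m and z of crown3 in the frame of basket_floor between -0.004 and 0.04 m and x of crown4 in the frame of basket_floor between -0.05 and 0.05 m and y of crown4 in the frame of basket_floor between -0.05 and 0.05 m and z of crown4 in the frame of basket_floor between -0.004 and 0.04 m and x of crown5 in the frame of basket_floor between -0.05 and 0.05 m and y of crown5 in the frame of basket_floor between -0.05 and 0.05 m and z of crown5 in the frame of basket_floor between -0.004 and 0.04 m and x of crown6 in the frame of basket_floor between -0.05 and 0.05 m and y of crown6 in the frame of basket_floor between -0.05 and 0.05 m and z of crown6 in the frame of basket_floor between -0.004 and 0.04 m and x of crown7 in the frame of basket_floor between -0.05 and 0.05 m and y of crown7 in the frame of basket_floor between -0.05 and 0.05 m and z of crown7 in the frame of basket_floor between -0.004 and 0.04 m and x of crown8 in the frame of basket_floor between -0.05 and 0.05 m and y of crown8 in the frame of basket_floor between -0.05 and 0.05 m and z of crown8 in the frame of basket_floor between -0.004 and 0.04 m and x of crown9 in the frame of basket_floor between -0.05 and 0.05 m and y of crown9 in the frame of basket_floor between -0.05 and 0.05 m and z of crown9 in the frame of basket_floor between -0.004 and 0.04 m and angle between cup's own z axis and vertical below 0.12 rad and height (world z) of cup below 0.008 m and x of cup in the frame of mat between -0.15 and 0.15 m and y of cup in the frame of mat between -0.11 and 0.11 m and value of joint turntable between -0.04 and 0.04 rad and velocity of joint turntable between -0.1 and 0.1 rad/s), for 0.3 s.
4. the turntable is seated in its detent at the nozzle (within 0.04 rad of 1.571) with the crowns in the basket, and let go (value of joint turntable between 1.531 and 1.611 rad and velocity of joint turntable between -0.1 and 0.1 rad/s and x of crown1 in the frame of basket_floor between -0.05 and 0.05 m and y of crown1 in the frame of basket_floor between -0.05 and 0.05 m and z of crown1 in the frame of basket_floor between -0.004 and 0.04 m and x of crown2 in the frame of basket_floor between -0.05 and 0.05 m and y of crown2 in the frame of basket_floor between -0.05 and 0.05 m and z of crown2 in the frame of basket_floor between -0.004 and 0.04 m and x of crown3 in the frame of basket_floor between -0.05 and 0.05 m and y of crown3 in the frame of basket_floor between -0.05 and 0.05 m and z of crown3 in the frame of basket_floor between -0.004 and 0.04 m and x of crown4 in the frame of basket_floor between -0.05 and 0.05 m and y of crown4 in the frame of basket_floor between -0.05 and 0.05 m and z of crown4 in the frame of basket_floor between -0.004 and 0.04 m and x of crown5 in the frame of basket_floor between -0.05 and 0.05 m and y of crown5 in the frame of basket_floor between -0.05 and 0.05 m and z of crown5 in the frame of basket_floor between -0.004 and 0.04 m and x of crown6 in the frame of basket_floor between -0.05 and 0.05 m and y of crown6 in the frame of basket_floor between -0.05 and 0.05 m and z of crown6 in the frame of basket_floor between -0.004 and 0.04 m and x of crown7 in the frame of basket_floor between -0.05 and 0.05 m and y of crown7 in the frame of basket_floor between -0.05 and 0.05 m and z of crown7 in the frame of basket_floor between -0.004 and 0.04 m and x of crown8 in the frame of basket_floor between -0.05 and 0.05 m and y of crown8 in the frame of basket_floor between -0.05 and 0.05 m and z of crown8 in the frame of basket_floor between -0.004 and 0.04 m and x of crown9 in the frame of basket_floor between -0.05 and 0.05 m and y of crown9 in the frame of basket_floor between -0.05 and 0.05 m and z of crown9 in the frame of basket_floor between -0.004 and 0.04 m and contact force between the fingers and turntable below 0.3 N), for 0.3 s.
5. the knob's pointer is at the green mark (within 0.1 rad of 1.571), the guard still open (value of joint knob between 1.471 and 1.671 rad and value of joint guard below 0.04 m), for 0.3 s.
6. the guard is fully over the knob (within 8 mm of its end stop), the pointer still at the mark (value of joint knob between 1.471 and 1.671 rad and value of joint guard above 0.107 m), for 0.2 s.
At the end, for the whole second after the job is handed in: All crowns in the basket below its rim; turntable at rest in the nozzle detent (1.571 within 0.04 rad); knob at 1.571 within 0.1 rad; guard at 0.107 m or more; cup upright (within 0.12 rad), still, released, its centre on the mat (all of step 6 and x of crown1 in the frame of basket_floor between -0.05 and 0.05 m and y of crown1 in the frame of basket_floor between -0.05 and 0.05 m and z of crown1 in the frame of basket_floor between -0.004 and 0.04 m and x of crown2 in the frame of basket_floor between -0.05 and 0.05 m and y of crown2 in the frame of basket_floor between -0.05 and 0.05 m and z of crown2 in the frame of basket_floor between -0.004 and 0.04 m and x of crown3 in the frame of basket_floor between -0.05 and 0.05 m and y of crown3 in the frame of basket_floor between -0.05 and 0.05 m and z of crown3 in the frame of basket_floor between -0.004 and 0.04 m and x of crown4 in the frame of basket_floor between -0.05 and 0.05 m and y of crown4 in the frame of basket_floor between -0.05 and 0.05 m and z of crown4 in the frame of basket_floor between -0.004 and 0.04 m and x of crown5 in the frame of basket_floor between -0.05 and 0.05 m and y of crown5 in the frame of basket_floor between -0.05 and 0.05 m and z of crown5 in the frame of basket_floor between -0.004 and 0.04 m and x of crown6 in the frame of basket_floor between -0.05 and 0.05 m and y of crown6 in the frame of basket_floor between -0.05 and 0.05 m and z of crown6 in the frame of basket_floor between -0.004 and 0.04 m and x of crown7 in the frame of basket_floor between -0.05 and 0.05 m and y of crown7 in the frame of basket_floor between -0.05 and 0.05 m and z of crown7 in the frame of basket_floor between -0.004 and 0.04 m and x of crown8 in the frame of basket_floor between -0.05 and 0.05 m and y of crown8 in the frame of basket_floor between -0.05 and 0.05 m and z of crown8 in the frame of basket_floor between -0.004 and 0.04 m and x of crown9 in the frame of basket_floor between -0.05 and 0.05 m and y of crown9 in the frame of basket_floor between -0.05 and 0.05 m and z of crown9 in the frame of basket_floor between -0.004 and 0.04 m and angle between cup's own z axis and vertical below 0.12 rad and height (world z) of cup below 0.008 m and x of cup in the frame of mat between -0.15 and 0.15 m and y of cup in the frame of mat between -0.11 and 0.11 m and value of joint turntable between 1.531 and 1.611 rad and velocity of joint turntable between -0.1 and 0.1 rad/s and linear speed of cup below 0.05 m/s); the robot touches nothing.
It fails at once if the bottle is pushed aside or knocked over (distance of bottle from where it was at the start of the episode above 0.03 m or angle between bottle's own z axis and vertical above 0.5 rad).
It fails at once if the plaster model is pushed aside or knocked over (distance of model from where it was at the start of the episode above 0.03 m or angle between model's own z axis and vertical above 0.5 rad).
It fails at once if the bur block is pushed aside or knocked over (distance of burs from where it was at the start of the episode above 0.03 m or angle between burs's own z axis and vertical above 0.5 rad).
Of crown1, crown2, crown3, crown4, crown5 only 3 to 5 are there at a start; the rules pass over those that are not, and their reading is None.
Of crown6, crown7, crown8, crown9 only 2 to 4 are there at a start; the rules pass over those that are not, and their reading is None.
At some moment in a run one of crown6, crown7, crown8, crown9, cup may be knocked a few centimetres aside while the robot is not near it.
Once in a run the grip may slacken for a moment while it holds something.
It also fails if it takes over 210 s, if anything falls off the work surface, if the arm or the gripper's body presses on something with over 40 N, if the wrist force passes 120 N, or if a joint passes its speed limit or range.

### The arm

A 6-joint arm with a two-finger parallel gripper is mounted at the origin on the work surface. World frame = base frame: x ahead of the robot, y to its left, z up, the work surface at z = 0. Lengths are in m, angles in degrees, forces in N, time in s.
With the tool pointing down it reaches from about 0.4 to 0.925 m from the base axis. Payload 12.5 kg.
Tool frame: the origin (TCP) lies at the very end of the fingers, on their centre line; the grasp point (between the pads) lies 19 mm behind it; z points along the fingers, y is the line along which they close (so a half turn about z gives the same grasp; the last joint's range is limited). The gripper opens to 95 mm and grips with 3 to 60 N. Pads are 20 mm wide; open, the fingers measure 119 mm over their backs; the gripper's body (75 mm by 180 mm) begins 59 mm behind the grasp point.
Start: joints at [-77.154, 28.126, 89.318, -0, 62.55, -6.05], TCP at [0.202, -0.591, 0.215] pointing down, gripper open.
Joint ranges: [-177.58, 177.58], [-47.91, 125.51], [2.72, 160], [-65.01, 245.01], [3.68, 167.84], [-153.87, 153.87]. Speed limits (degrees/s): [127.2, 127.2, 159.86, 180, 180, 180].

### API

Orientations are given as [roll, pitch, yaw] about the fixed x, y, z axes, in that order (R = Rz(yaw) Ry(pitch) Rx(roll)).
In Python, from rig import ctrl gives the robot as it stands.
- The arm moves only by the shell command python3 -m creep 'ROWS' [FORCE]. ROWS is JSON, a list of rows, each a list of 7 numbers: the opening, from 0 (shut) to 1 (fully open), then the shift along the tool's x, y, z in mm, then the turn, a rotation vector about the tool's x, y, z in rad. A call has 1 to 20 rows; each row is the pose to reach, as a shift and turn from the pose commanded when the call began, along the tool's axes at that moment; what a row does not reach only later rows make up. A row lasts 1/12 s, in which the tool goes at most 41.7 mm and 7.16 degrees, less where a joint would pass 70% of its speed; a pose out of reach is approached as far as the arm can. A call with a gripper value outside its range is refused whole. The fingers move at their own pace and stop on an object; FORCE is the grip in N (left out, the last holds). Time passes only in rows, so rows that repeat a pose let the fingers close. It gives the time, the measured TCP pose, the force, the opening and the grip force at its end, in the units of the state.
- ctrl.sense(): the state, without advancing time (a new reading comes with each control period).
- ctrl.grab_frame(name): name is "scene" or "top" or "wrist"; returns (picture, depth): 400x640x3 uint8, red, green, blue; 400x640 float32, m along the optical axis (not along the pixel's ray), 0 where there is no reading.
- ctrl.calibration(name): a dict with "mtx" (3x3 intrinsics, pixels), "eye" and "rotation" of the camera in the world. Camera axes: x right, y up, looking along -z (the intrinsics and any distortion apply to the point x, -y, -z); pixel columns grow to the right and rows downward; lengths in m; the calibration is good to about 2 mm. A picture is of the moment at which its call begins: read the wrist's pose just before it. calibration takes no time and is no camera call; for the wrist camera it gives the pose at the moment of the call.
- ctrl.job_done(): hands the job in; it is judged then, once.
The state is a dict: "time": time; "joint_positions": joint angles; "joint_velocities": joint speeds; "effort": joint torques, N m; "eef_pos": TCP position; "ee_rot": TCP orientation; "wrist_force": force on the tool from outside, world axes, zero at the start; "ft_torque": the same for the moment, N m; "gripper_width": finger opening in m; "grasp_force": force on a finger pad.
Only numpy, scipy, OpenCV 4.12 (cv2) and the standard library are available. Lean on these libraries where they do the work, as an engineer would, in place of code of your own. Each camera call takes 0.05 s, during which the arm holds its last target. There are 200 camera calls.

## Working session

There is one attempt and no reset: what is moved stays moved. The work goes in short steps, Python scripts to look and compute and a shell command to move; the robot and the scene stay as the last step left them, time stands still between calls to the robot, and variables do not carry over. Pictures are saved under pics/ and viewed, at most 14 in all, crops included, and the job is handed in when it is done.

```bash
ls; mkdir -p pics
cat > h.py <<'E'
import numpy as np, cv2
from rig import ctrl
from scipy.spatial.transform import Rotation as R
def cam(name,save=None):
    c=ctrl.calibration(name); im,d=ctrl.grab_frame(name)
    if save: cv2.imwrite('pics/'+save,cv2.cvtColor(im,cv2.COLOR_RGB2BGR))
    return c,im,d
def cloud(c,d):
    K=np.array(c['mtx']);v,u=np.mgrid[:d.shape[0],:d.shape[1]]
    x=(u-K[0,2])/K[0,0]*d;y=(v-K[1,2])/K[1,1]*d
    P=np.stack([x,-y,-d],-1)@np.array(c['rotation']).T+np.array(c['eye'])
    P[d==0]=np.nan
    return P
E
python3 - <<'E'
from h import *
print(ctrl.sense())
for n in('top','scene'):
    c,im,d=cam(n,n+'0.png'); print(c); np.savez(n+'0.npz',im=im,P=cloud(c,d),d=d)
E
```

```text
pics
{'time': 0.0, 'joint_positions': array([-7.71531935e+01,  2.81627286e+01,  8.93514994e+01, -9.15770822e-04,
        6.25513916e+01, -6.05171349e+00]), 'joint_velocities': array([-0.04398437, -0.04369896, -0.03736967,  0.0879938 ,  0.0281569 ,
        0.07229737]), 'effort': array([-3.07533512e-03, -6.12650728e+01, -2.58185202e+01,  6.91750715e-02,
        4.82184766e-02, -8.04872047e-05]), 'eef_pos': array([ 0.20237814, -0.59104567,  0.21406889]), 'ee_rot': array([-1.79934660e+02, -6.11035178e-03,  1.88989391e+01]), 'wrist_force': array([ 0.09859697, -0.62176152,  0.19571202]), 'ft_torque': array([ 0.05149489,  0.02239961, -0.02841544]), 'grasp_force': 0.0, 'gripper_width': 0.09508229484332248}
{'mtx': array([[499.10451966,   0.        , 321.61635635],
       [  0.        , 499.10451966, 198.11098154],
       [  0.        ,   0.        ,   1.        ]]), 'eye': array([ 0.46133128, -0.04733255,  1.55456749]), 'rotation': array([  4.5112235 ,   0.95202019, -89.31626571])}Traceback (most recent call last):
  File "<stdin>", line 4, in <module>
  File "h.py", line 11, in cloud
    P=np.stack([x,-y,-d],-1)@np.array(c['rotation']).T+np.array(c['eye'])
      ~~~~~~~~~~~~~~~~~~~~~~~~~~~~~~~~~~~~~~~~~~~~~~~~^~~~~~~~~~~~~~~~~~~
ValueError: operands could not be broadcast together with shapes (400,640) (3,)
```

```bash
sed -i "s/@np.array(c\['rotation'\]).T/@R.from_euler('xyz',c['rotation'],degrees=True).as_matrix().T/" h.py
python3 - <<'E'
from h import *
for n in('top','scene'):
    c,im,d=cam(n,n+'0.png'); P=cloud(c,d);np.savez(n+'0.npz',im=im,P=P,d=d)
    print(n,c['eye'],np.nanpercentile(P[...,2],[5,25,50,75,95]))
E
```

```text
top [ 0.46133128 -0.04733255  1.55456749] [-7.52409311e-01 -3.93161738e-03  2.48384456e-04  4.30057703e-03
  5.73020772e-01]
scene [1.00696936 0.64077578 1.29675544] [-0.7538923  -0.31963117 -0.00145273  0.00218642  0.21919542]
```

View pics/top0.png

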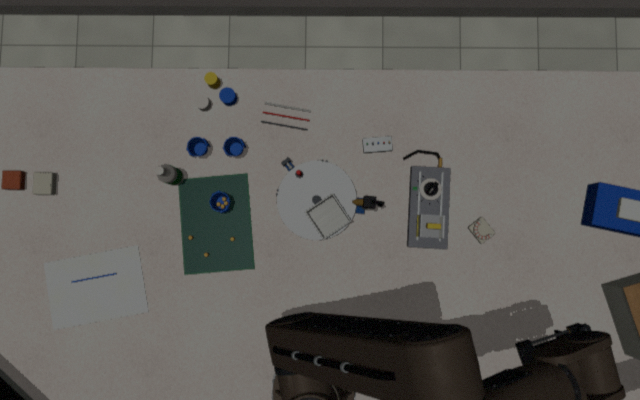

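View pics/scene0.png

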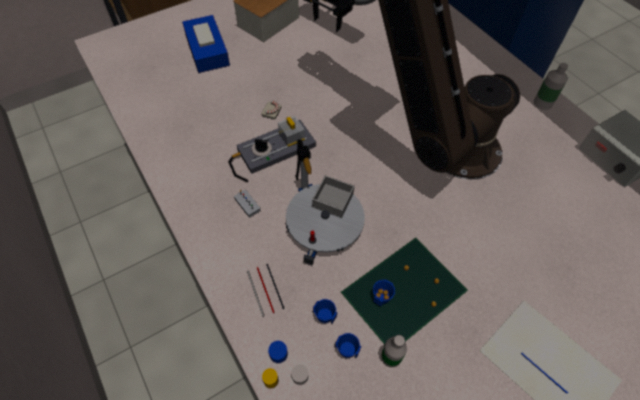

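The top view shows the mat with the filled cup at (221,203), loose crowns at (190,238), (206,254), (232,239), the turntable centred at (317,200) with post (298,174) and basket (330,216), and the regulator at (430,205). Two look-alike cups stand at (198,147) and (234,147).

```bash
cat > m.py <<'E'
from h import *
def med(P,m): return np.round(np.nanmedian(P[m],0),4)
def analyse(im,P,pr=True):
    hsv=cv2.cvtColor(im,cv2.COLOR_RGB2HSV); H,S,V=[hsv[...,i].astype(int) for i in range(3)]
    out={}
    def blobs(m,amin):
        n,l,st,ce=cv2.connectedComponentsWithStats(m.astype(np.uint8),connectivity=8)
        return [(st[i,4],np.round(ce[i]),med(P,l==i),l==i) for i in range(1,n) if st[i,4]>=amin]
    z=P[...,2]
    on=(P[...,0]>0.2)&(P[...,0]<1)&(abs(P[...,1])<.6)
    masks=dict(red=((H<8)|(H>172))&(S>150)&(V>60)&on,blue=(H>105)&(H<125)&(S>150)&(V>50)&on,
      crown=(H>10)&(H<28)&(S>110)&(V>70)&on,green=(H>60)&(H<90)&(S>90)&on)
    for k,m in masks.items():
        out[k]=blobs(m,4)
        for b in out[k]: print(k,b[0],b[1],b[2])
    return out
E
python3 - <<'E'
from m import *
for n in('top','scene'):
    f=np.load(n+'0.npz'); im,P=f['im'],f['P']; print('==',n); o=analyse(im,P)
    if n=='top':
        g=max(o['green'],key=lambda b:b[0])[3]; Q=P[g&(abs(P[...,2])<.01)][:,:2]
        print('mat',cv2.minAreaRect(Q.astype(np.float32)))
        cand=lambda zl,zh,x0,x1,y0,y1:(P[...,2]>zl)&(P[...,2]<zh)&(P[...,0]>x0)&(P[...,0]<x1)&(P[...,1]>y0)&(P[...,1]<y1)
    z=P[...,2]
    disc=(abs(z-.044)<.008)&(P[...,0]>.3)&(P[...,0]<.62)&(abs(P[...,1]+.04)<.16)
    print('disc',cv2.minEnclosingCircle(P[disc][:,:2].astype(np.float32)))
    rim=(z>.078)&(z<.096)&(P[...,0]>.3)&(P[...,0]<.55)&(abs(P[...,1]+.05)<.15)
    print('rim',cv2.minAreaRect(P[rim][:,:2].astype(np.float32)), rim.sum())
    box=(abs(z-.03)<.007)&(P[...,0]>.25)&(P[...,0]<.65)&(P[...,1]<-.3)&(P[...,1]>-.55)
    print('box',cv2.minAreaRect(P[box][:,:2].astype(np.float32)))
    kn=(abs(z-.074)<.005)&(P[...,0]>.25)&(P[...,0]<.65)&(P[...,1]<-.25)&(P[...,1]>-.5);print('knobtop',kn.sum(),med(P,kn))
E
```

```text
== top
red 12 [298. 172.] [0.6521 0.0488 0.0937]
blue 187 [227.  95.] [0.8983 0.2765 0.0399]
blue 6 [194. 138.] [0.7605 0.3743 0.0456]
blue 192 [199. 148.] [0.7376 0.3654 0.0067]
blue 186 [236. 148.] [0.7385 0.251  0.007 ]
blue 118 [220. 202.] [0.5629 0.2885 0.0476]
blue 29 [219. 199.] [0.5771 0.2996 0.0055]
blue 36 [359. 210.] [ 0.5471 -0.1365  0.0122]
crown 126 [211.  78.] [0.949  0.3274 0.0499]
crown 25 [440. 162.] [ 0.6976 -0.3846  0.0213]
crown 25 [224. 203.] [0.5642 0.2818 0.0178]
crown 18 [358. 201.] [ 0.5633 -0.1246  0.1616]
crown 9 [218. 204.] [0.5605 0.3008 0.0174]
crown 28 [417. 224.] [ 0.5066 -0.3104  0.0414]
crown 68 [434. 226.] [ 0.498  -0.3458  0.1112]
crown 11 [190. 237.] [0.4576 0.3865 0.0137]
crown 12 [232. 239.] [0.4531 0.2566 0.0096]
crown 13 [205. 254.] [0.406  0.3356 0.0137]
green 45 [178. 177.] [0.6397 0.4174 0.049 ]
green 6 [246. 175.] [6.523e-01 2.192e-01 2.000e-04]
green 4 [214. 177.] [0.6465 0.3206 0.0016]
green 6 [227. 176.] [ 0.6503  0.2787 -0.0011]
green 22 [186. 181.] [0.6344 0.4105 0.0015]
green 7 [197. 179.] [0.6398 0.3723 0.0009]
green 5 [207. 178.] 
[... 2185 characters left out ...]
587]
crown 11 [406. 267.] [0.4557 0.2568 0.0123]
crown 12 [436. 280.] [0.4065 0.3372 0.0103]
crown 47 [383. 293.] [0.5639 0.2868 0.0153]
crown 15 [434. 303.] [0.4594 0.388  0.0134]
crown 248 [270. 377.] [0.9524 0.3327 0.0488]
green 8 [267. 158.] [ 0.6176 -0.3051  0.0308]
green 6094 [405. 292.] [0.4975 0.3208 0.0006]
green 86 [389. 360.] [0.6731 0.4578 0.0493]
disc ((0.5862046480178833, -0.037512656301259995), 0.15834958851337433)
rim ((0.5252363681793213, -0.03708730638027191), (0.10262998193502426, 0.10136780887842178), 34.391632080078125) 174
box ((0.5420778393745422, -0.41764941811561584), (0.21594762802124023, 0.2349613904953003), 0.12566885352134705)
knobtop 81 [ 0.5991 -0.3371  0.0726]
```

Run:
```python
import cv2
im=cv2.imread('pics/top0.png')
a=cv2.resize(im[130:290,160:480],None,fx=2.5,fy=2.5,interpolation=cv2.INTER_CUBIC)
cv2.imwrite('pics/crop0.png',cv2.convertScaleAbs(a,alpha=1.8))
```

```text
(no output)
```

View pics/crop0.png

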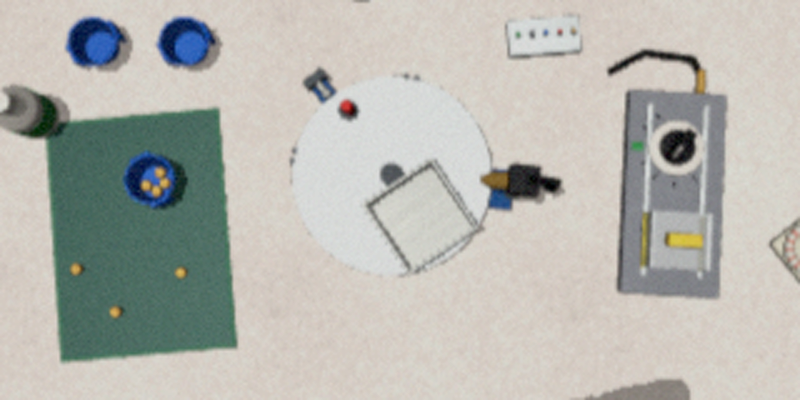

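The bright crop confirms three loose crowns, four or so crowns in the cup, and the turntable about 39° off loading. The post-to-basket distance measures 158 mm (157 nominal). I'm now moving above the post and turning the tool to yaw 0.

```bash
python3 -m creep '[[0.6,0,0,-86,0,0,0],[0.6,100,-70,-86,0,0,0.1],[0.6,635,-460,-86,0,0,0.33],[0.6,635,-460,-86,0,0,0.33],[0.6,635,-460,-86,0,0,0.33],[0.6,635,-460,-86,0,0,0.33],[0.6,635,-460,-86,0,0,0.33],[0.6,635,-460,-86,0,0,0.33],[0.6,635,-460,-86,0,0,0.33],[0.6,635,-460,-86,0,0,0.33],[0.6,635,-460,-86,0,0,0.33],[0.6,635,-460,-86,0,0,0.33],[0.6,635,-460,-86,0,0,0.33],[0.6,635,-460,-86,0,0,0.33],[0.6,635,-460,-86,0,0,0.33],[0.6,635,-460,-86,0,0,0.33],[0.6,635,-460,-86,0,0,0.33],[0.6,635,-460,-86,0,0,0.33],[0.6,635,-460,-86,0,0,0.33],[0.6,635,-460,-86,0,0,0.33]]'
python3 - <<'E'
from h import *
c,im,d=cam('wrist','w1.png');P=cloud(c,d);z=P[...,2]
print(ctrl.sense()['eef_pos'],ctrl.sense()['ee_rot'])
hsv=cv2.cvtColor(im,cv2.COLOR_RGB2HSV);red=((hsv[...,0]<8)|(hsv[...,0]>172))&(hsv[...,1]>130)&(z>.088)&(z<.1)
print('post',red.sum(),np.nanmedian(P[red],0),np.nanmin(P[red],0),np.nanmax(P[red],0))
for n in('top','scene'):
    P=np.load(n+'0.npz')['P'];im=np.load(n+'0.npz')['im'];z=P[...,2]
    m=(z>.185)&(z<.21)&(P[...,0]>.45)&(P[...,0]<.7)&(abs(P[...,1]+.15)<.06);print('col',m.sum(),np.median(P[m],0))
    hsv=cv2.cvtColor(im,cv2.COLOR_RGB2HSV)
    m=(z>.024)&(z<.036)&(P[...,0]>.38)&(P[...,0]<.72)&(abs(P[...,1]+.34)<.08)
    m=cv2.morphologyEx(m.astype(np.uint8),cv2.MORPH_OPEN,np.ones((3,3)))>0
    print('box',cv2.minAreaRect(P[m][:,:2].astype(np.float32)))
    m=(hsv[...,0]>60)&(hsv[...,0]<90)&(hsv[...,1]>60)&(abs(z)<.012)&(P[...,0]>.3)&(P[...,0]<.68)&(P[...,1]>.15)
    m=cv2.morphologyEx(m.astype(np.uint8),cv2.MORPH_OPEN,np.ones((3,3)))>0
    print('mat',cv2.minAreaRect(P[m][:,:2].astype(np.float32)))
    m=(z>.104)&(z<.12)&(abs(P[...,0]-.5)<.04)&(abs(P[...,1]+.34)<.04);print('gg',np.median(P[m],0),cv2.minAreaRect(P[m][:,:2].astype(np.float32)))
E
```

```text
time: 1.82
eef_pos: [0.6551, 0.052, 0.3004]
ee_rot: [-180.0, 0.0, 0.0]
wrist_force: [0.3, -0.7, 0.0]
gripper_width: 0.0569
grasp_force: 0.0
[0.65759453 0.05641924 0.29999848] [-1.79903507e+02 -3.80243535e-02  1.69129896e-01]
post 79 [0.65529793 0.05075387 0.09496964] [0.64945418 0.04405232 0.08945544] [0.66162088 0.05608865 0.09691213]
col 160 [ 0.55873373 -0.15313288  0.19540869]
box ((0.5570111274719238, -0.34774067997932434), (0.12080298364162445, 0.2493649274110794), 86.9252700805664)
mat ((0.501817524433136, 0.3098700940608978), (0.2971818149089813, 0.21884815394878387), 5.794804096221924)
gg [ 0.49779594 -0.34362632  0.11101925] ((0.4979778826236725, -0.34457501769065857), (0.039372511208057404, 0.015261298045516014), 84.62617492675781)
col 139 [ 0.5631917  -0.14973687  0.19478413]
box ((0.5615272521972656, -0.34485194087028503), (0.1254069060087204, 0.24953529238700867), 87.88316345214844)
mat ((0.5029698610305786, 0.3108727037906647), (0.29837122559547424, 0.216973215341568), 5.8672003746032715)
gg [ 0.50331987 -0.33776224  0.110921  ] ((0.5019400119781494, -0.3418496251106262), (0.04024092108011246, 0.015659090131521225), 86.88226318359375)
```

View pics/w1.png

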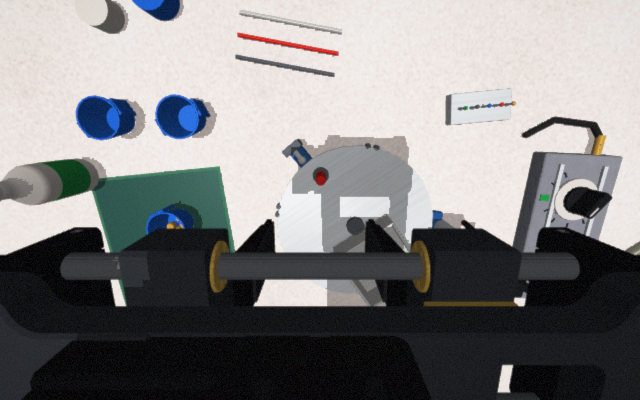

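The red post tip is at pixel (320,176), measured at (0.655, 0.051, 0.095), which matches the stated 94 mm height. Descending onto it.

```bash
python3 -m creep '[[0.6,1,0,40,0,0,0],[0.6,1,0,80,0,0,0],[0.6,1,0,120,0,0,0],[0.6,1,0,160,0,0,0],[0.6,1,0,180,0,0,0],[0.6,1,0,180,0,0,0]]'; python3 -c "
from h import *;print(ctrl.sense())"
```

```text
time: 2.37
eef_pos: [0.6529, 0.0495, 0.1155]
ee_rot: [-180.0, 0.5, -0.0]
wrist_force: [-0.7, -1.0, -0.3]
gripper_width: 0.0571
grasp_force: 0.0
{'time': 2.3667, 'joint_positions': array([-1.43778632e+00,  3.66229392e+01,  9.01027604e+01, -6.46814216e-03,
        5.37534199e+01,  8.85793159e+01]), 'joint_velocities': array([-0.01958063, -3.85345819, -4.46174827,  0.06460524,  4.68518666,
        0.02605029]), 'effort': array([ 8.23170645e-02, -6.77848506e+01, -2.29787457e+01,  3.68386845e-02,
       -1.02547277e+00,  1.44100053e-03]), 'eef_pos': array([0.65287422, 0.04950926, 0.11548   ]), 'ee_rot': array([-1.79993304e+02,  4.79100861e-01, -1.32280132e-02]), 'wrist_force': array([-0.65807401, -0.98822633, -0.34471799]), 'ft_torque': array([ 0.01521508, -0.02919872,  0.03357105]), 'grasp_force': 0.0, 'gripper_width': 0.05708313428202285}
```

```bash
python3 -m creep '[[0.6,1.5,-1,30,0,0,0],[0.6,1.5,-1,58,0,0,0],[0.6,1.5,-1,58,0,0,0],[0,1.5,-1,58,0,0,0],[0,1.5,-1,58,0,0,0],[0,1.5,-1,58,0,0,0],[0,1.5,-1,58,0,0,0],[0,1.5,-1,58,0,0,0],[0,1.5,-1,58,0,0,0]]' 15
```

```text
time: 3.12
eef_pos: [0.657, 0.0505, 0.0635]
ee_rot: [180.0, -0.1, -0.0]
wrist_force: [0.1, 0.0, -0.9]
gripper_width: 0.0224
grasp_force: 0.0
```

```bash
python3 -m creep '[[0,2.5,4,0,0,0,0],[0,5,8.5,0,0,0,0],[0,7,13,0,0,0,0],[0,9.3,17.5,0,0,0,0],[0,11,22,0,0,0,0],[0,12.5,27,0,0,0,0],[0,13.7,32,0,0,0,0],[0,14.8,36.6,0,0,0,0],[0,15.5,41.5,0,0,0,0],[0,16,46.5,0,0,0,0],[0,16.1,51.5,0,0,0,0],[0,16.1,56.4,0,0,0,0],[0,16,60,0,0,0,0],[0,15.8,62.2,0,0,0,0],[0,15.8,62.2,0,0,0,0],[0,15.8,62.2,0,0,0,0]]'
```

```text
time: 4.45
eef_pos: [0.6725, -0.0123, 0.0627]
ee_rot: [180.0, -0.0, -0.0]
wrist_force: [0.5, -1.6, 5.2]
gripper_width: 0.0136
grasp_force: 15.0
```

```bash
python3 -m creep '[[0.5,0,0,0,0,0,0],[0.5,0,0,0,0,0,0],[0.5,0,0,0,0,0,0],[0.5,0,0,-40,0,0,0],[0.5,0,0,-80,0,0,0],[0.5,0,0,-120,0,0,0],[0.5,0,0,-160,0,0,0],[0.5,0,0,-200,0,0,0],[0.5,0,0,-238,0,0,0],[0.5,-80,0,-238,0,0,0],[0.5,-80,0,-238,0,0,0],[0.5,-80,0,-238,0,0,0],[0.5,-80,0,-238,0,0,0]]'
cat > tt.py <<'E'
from h import *
def tt(n):
    c,im,d=cam(n);P=cloud(c,d);z=P[...,2]
    hsv=cv2.cvtColor(im,cv2.COLOR_RGB2HSV);red=((hsv[...,0]<8)|(hsv[...,0]>172))&(hsv[...,1]>130)&(z>.086)&(z<.102)&(abs(P[...,0]-.576)<.13)&(abs(P[...,1])<.13)
    if red.sum()>3:
        p=np.median(P[red],0); print(n,'post',red.sum(),p,'ang',np.degrees(np.arctan2(p[1]+.003,p[0]-.576)))
    m=(z>.08)&(z<.096)&(np.hypot(P[...,0]-.576,P[...,1]+.003)<.13)&~red&((P[...,0]<.6)|(P[...,1]<-0.03))
    print(n,'rim',m.sum(),cv2.minAreaRect(P[m][:,:2].astype(np.float32)) if m.sum()>20 else '')
if __name__=='__main__':
    for n in('wrist','scene','top'): tt(n)
E
python3 tt.py
```

```text
time: 5.53
eef_pos: [0.591, -0.0115, 0.3012]
ee_rot: [180.0, 0.0, -0.0]
wrist_force: [0.4, -0.3, 0.0]
gripper_width: 0.0476
grasp_force: 0.0
wrist post 93 [ 0.67052793 -0.01278696  0.09499393] ang -5.911063027012905
wrist rim 565 ((0.5276495218276978, 0.001597769558429718), (0.10008334368467331, 0.07439425587654114), 84.21084594726562)
scene post 17 [ 0.67157422 -0.00871355  0.09448765] ang -3.421142785746267
scene rim 260 ((0.5153409838676453, 0.005341328680515289), (0.1045970693230629, 0.10301176458597183), 83.25531768798828)
top rim 46 ((0.5602718591690063, -0.0008427165448665619), (0.09210534393787384, 0.004883889574557543), 85.12115478515625)
```

The table sits at −5.9°, against −5.6° for the station from the nozzle column, so it is seated. Next is a look at the cup from above.

```bash
python3 -m creep '[[1,-50,-150,-20,0,0,0],[1,-90,-297,-20,0,0,0],[1,-90,-297,-20,0,0,0],[1,-90,-297,-20,0,0,0],[1,-90,-297,-20,0,0,0],[1,-90,-297,-20,0,0,0],[1,-90,-297,-20,0,0,0],[1,-90,-297,-20,0,0,0],[1,-90,-297,-20,0,0,0],[1,-90,-297,-20,0,0,0],[1,-90,-297,-20,0,0,0],[1,-90,-297,-20,0,0,0]]'
python3 - <<'E'
from m import *
print(ctrl.sense()['eef_pos'])
c,im,d=cam('wrist','w2.png');P=cloud(c,d);np.savez('w2.npz',im=im,P=P);analyse(im,P)
cv2.imwrite('pics/w2c.png',cv2.resize(cv2.cvtColor(im[80:280,180:460],cv2.COLOR_RGB2BGR),None,fx=2.5,fy=2.5))
c,im,d=cam('scene','s2.png');analyse(im,cloud(c,d))
E
```

```text
time: 6.68
eef_pos: [0.5033, 0.2845, 0.3202]
ee_rot: [180.0, 0.0, -0.1]
wrist_force: [0.0, -0.7, -0.0]
gripper_width: 0.0952
grasp_force: 0.0
[0.50328932 0.28452286 0.32021387]
red 303 [542.  50.] [ 0.6691 -0.0076  0.0826]
blue 1178 [260.  13.] [0.7358 0.3713 0.0131]
blue 1122 [339.  13.] [0.736  0.2541 0.0098]
blue 202 [450.  57.] [0.6746 0.0865 0.026 ]
blue 1125 [314. 129.] [0.5706 0.2936 0.0337]
crown 135 [319. 131.] [0.5659 0.2846 0.0179]
crown 46 [308. 133.] [0.5628 0.3022 0.0177]
crown 52 [260. 195.] [0.4591 0.3868 0.0133]
crown 48 [335. 197.] [0.4558 0.2574 0.0136]
crown 51 [290. 224.] [0.4073 0.336  0.0136]
crown 733 [151. 266.] [0.5323 0.3321 0.4169]
crown 724 [488. 267.] [0.5321 0.2354 0.417 ]
crown 294 [532. 303.] [0.5242 0.2272 0.4239]
crown 166 [461. 390.] [0.4831 0.2355 0.4117]
green 425 [223.  80.] [0.6358 0.419  0.0518]
green 9963 [317. 194.] [0.4384 0.2778 0.0023]
green 9 [348.  78.] [0.6479 0.2382 0.0023]
green 5 [350.  83.] [0.6405 0.2348 0.0015]
green 16 [353.  90.] [0.6292 0.2295 0.0023]
green 8 [334. 119.] [0.5858 0.2599 0.0026]
green 6 [356. 118.] [0.5857 0.223
[... 1582 characters left out ...]
[0.7343 0.2458 0.0213]
blue 409 [347. 345.] [0.7319 0.3593 0.0191]
blue 294 [278. 351.] [0.9025 0.2831 0.0395]
crown 64 [291. 122.] [ 0.5035 -0.3376  0.1089]
crown 4 [302. 138.] [ 0.4765 -0.309   0.0376]
crown 20 [292. 143.] [ 0.5196 -0.308   0.041 ]
crown 27 [236. 154.] [ 0.697  -0.3817  0.019 ]
crown 67 [307. 165.] [ 0.5684 -0.1224  0.1561]
crown 8 [407. 267.] [0.455  0.2601 0.014 ]
crown 15 [436. 280.] [0.406  0.3367 0.0118]
crown 48 [383. 293.] [0.5641 0.2877 0.0161]
crown 16 [434. 303.] [0.4589 0.3873 0.0118]
crown 254 [270. 377.] [0.952  0.3338 0.049 ]
green 8 [267. 158.] [ 0.6184 -0.3044  0.0296]
green 6060 [405. 292.] [0.4975 0.3215 0.0006]
green 87 [389. 360.] [0.6731 0.4581 0.0501]
```

View pics/w2c.png

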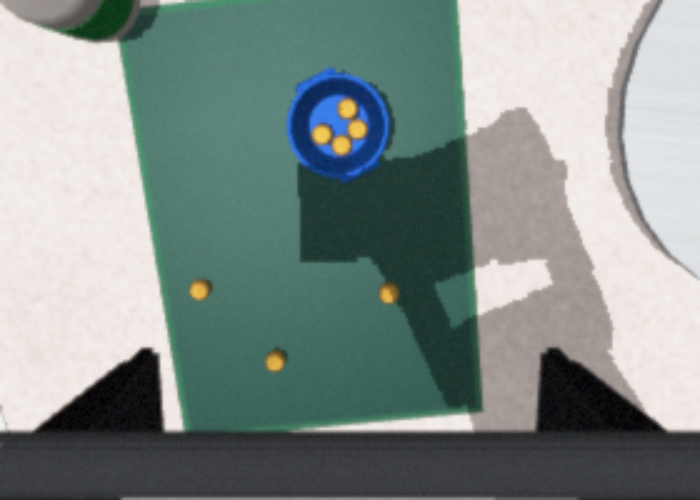

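The crop shows four crowns in the cup (centre crop pixel (340,125)), ears at about (322,75) and (360,172), and three loose crowns. The fingers must therefore close roughly along world x, about 20° off, so I'm fitting the ear axis.

Run:
```python
from m import *
f=np.load('w2.npz');im,P=f['im'],f['P'];z=P[...,2]
hsv=cv2.cvtColor(im,cv2.COLOR_RGB2HSV)
b=(hsv[...,0]>103)&(hsv[...,0]<127)&(hsv[...,1]>120)&(np.hypot(P[...,0]-.563,P[...,1]-.286)<.06)
Q=P[b&(z>.044)&(z<.056)];print(len(Q),Q.min(0),Q.max(0))
c,r=cv2.minEnclosingCircle(Q[:,:2].astype(np.float32));print(c,r)
# circle fit on rim
from scipy.optimize import least_squares
s=least_squares(lambda p:np.hypot(Q[:,0]-p[0],Q[:,1]-p[1])-p[2],[.563,.286,.03],loss='soft_l1',f_scale=.001).x;print('fit',s)
for o in (s[:2],):
    r=np.hypot(Q[:,0]-o[0],Q[:,1]-o[1]);a=np.degrees(np.arctan2(Q[:,1]-o[1],Q[:,0]-o[0]))
    for k in range(-180,180,15):
        m=(a>=k)&(a<k+15); print(k,m.sum(),np.round(r[m].max()*1e3,1) if m.any() else '',end='; ')
cr=(hsv[...,0]>10)&(hsv[...,0]<28)&(hsv[...,1]>100)&(P[...,0]<.6)&(z<.05)
cv2.imwrite('pics/w2d.png',cv2.resize(cv2.cvtColor(im[95:165,270:360],cv2.COLOR_RGB2BGR),None,fx=7,fy=7,interpolation=cv2.INTER_CUBIC))
```

```text
412 [0.53475436 0.26195765 0.04406437] [0.60075721 0.3205861  0.05277644]
(0.5673084259033203, 0.2909236252307892) 0.034167204052209854
fit [0.56740662 0.29101286 0.02871472]
-180 23 33.2; -165 21 32.5; -150 24 33.2; -135 17 34.2; -120 15 30.5; -105 11 29.9; -90 12 29.8; -75 16 30.3; -60 13 29.9; -45 16 30.5; -30 15 30.2; -15 15 30.4; 0 28 33.7; 15 25 32.5; 30 26 32.9; 45 17 33.9; 60 15 29.9; 75 16 30.3; 90 16 30.3; 105 15 30.4; 120 14 30.4; 135 13 30.2; 150 15 30.2; 165 14 30.2;
```

View pics/w2d.png

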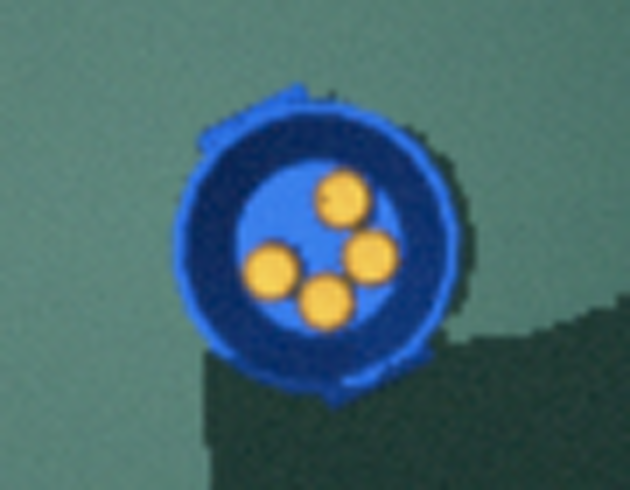

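Ear axis yaw is about 28° and the cup is centred at (0.567, 0.291). Before picking it up, I'm testing in the air with an empty gripper which sideways tilt the wrist allows.

```bash
python3 -m creep '[[1,20,100,-60,0,0,-1.571],[1,20,100,-60,0,0,-1.571],[1,20,100,-60,0,0,-1.571],[1,20,100,-60,0,0,-1.571],[1,20,100,-60,0,0,-1.571],[1,20,100,-60,0,0,-1.571],[1,20,100,-60,0,0,-1.571],[1,20,100,-60,0,0,-1.571],[1,20,100,-60,0,0,-1.571],[1,20,100,-60,0,0,-1.571],[1,20,100,-60,0,0,-1.571],[1,20,100,-60,0,0,-1.571],[1,20,100,-60,0,0,-1.571],[1,20,100,-60,0,0,-1.571]]'
python3 -c "
from h import *;s=ctrl.sense();print(s['eef_pos'],s['ee_rot'],s['joint_positions'].round(1))"
python3 -m creep '[[1,0,0,0,0,-0.125,0],[1,0,0,0,0,-0.25,0],[1,0,0,0,0,-0.375,0],[1,0,0,0,0,-0.5,0],[1,0,0,0,0,-0.6,0],[1,0,0,0,0,-0.6,0],[1,0,0,0,0,-0.6,0]]'
python3 -c "
from h import *;s=ctrl.sense();print(s['eef_pos'],s['ee_rot'],s['joint_positions'].round(1))"
```

```text
time: 7.95
eef_pos: [0.5228, 0.1846, 0.3807]
ee_rot: [180.0, 0.0, 90.1]
wrist_force: [0.2, 1.3, 0.5]
gripper_width: 0.095
grasp_force: 0.0
[0.5227709  0.18460985 0.38065467] [1.79993596e+02 6.75996476e-03 9.01325730e+01] [12.6 15.  84.5 -0.  80.4 12.5]
time: 8.53
eef_pos: [0.5226, 0.1859, 0.3797]
ee_rot: [-180.0, 34.3, 90.0]
wrist_force: [0.2, -0.6, 0.1]
gripper_width: 0.0954
grasp_force: 0.0
[0.52263496 0.1859399  0.37967555] [-179.96818783   34.29995878   89.97524838] [ 26.9  22.9  79.9 -30.2  93.8  29.4]
```

```bash
cat > kin.py <<'E'
import numpy as np
from scipy.optimize import least_squares
from scipy.spatial.transform import Rotation as R
S=[([-77.153,28.163,89.351,0,62.551,-6.05],[.20238,-.59105,.21407]),([-1.438,36.623,90.103,0,53.753,88.58],[.65287,.04951,.11548]),([12.6,15,84.5,0,80.4,12.5],[.52277,.18461,.38065]),([26.9,22.9,79.9,-30.2,93.8,29.4],[.52263,.18594,.37968])]
e=lambda s,a:R.from_euler(s,a,degrees=True)
def fk(j,p):
    a1,d1,a2,a3,L,o=p
    A=e('z',j[0]);B=A*e('y',j[1]);C=A*e('y',j[1]+j[2]);W=C*e('z',j[3])*e('y',j[4])
    w=A.apply([a1,o,d1])+B.apply([0,0,a2])+C.apply([0,0,a3])
    return w+W.apply([0,0,L]), W*e('z',j[5]-90), w
f=lambda p:np.concatenate([fk(j,p)[0]-q for j,q in S]+[1e-2*(p-[.05,.45,.42,.42,.25,.05])])
p=least_squares(f,[.05,.45,.42,.42,.25,.06]).x
if __name__=='__main__':
    print('p',p.round(3),[ (1e3*(fk(j,p)[0]-q)).round(1) for j,q in S],[fk(j,p)[1].as_euler('xyz',degrees=True).round(1) for j,q in S])
    lo=np.array([-177,-47,3,-64,4.5,-153]);hi=np.array([177,125,159,244,167,153])
    for az in(45,30,60):
      for tilt in(90,105,115):
        T=e('z',az)*e('xyz',[180,0,0])*e('y',tilt)
        D=-np.array([np.cos(np.radians(az)),np.sin(np.radians(az)),0])
        for h in (.15,.2):
          q=np.array([.514,.003,h])-D*.06
          b=None
          for s in([-20,10,110,60,90,40],[-20,0,130,100,90,0],[-20,20,120,120,60,-60]):
            r=least_squares(lambda j:np.concatenate([(fk(j,p)[0]-q)*10,(T.inv()*fk(j,p)[1]).as_rotvec()]),s,bounds=(lo,hi))
            if b is None or r.cost<b.cost:b=r
          print(az,tilt,h,b.cost.round(5),b.x.round(0),'wrist',fk(b.x,p)[2].round(2))
E
python3 kin.py
```

```text
p [0.007 0.206 0.529 0.413 0.268 0.065] [array([-0.1, -1.6, -0.6]), array([ 0. , -0.5,  0. ]), array([ 1.5, -0.4,  0. ]), array([-3.4,  0.1,  0.5])] [array([ 179.9,    0. , -161.1]), array([180. ,  -0.5, 180. ]), array([-179.9,    0. ,  -89.9]), array([180. , -34.3, -90. ])]
45 90 0.15 0.0 [-31.  48. 134. 104.  90.  89.] wrist [ 0.37 -0.14  0.15]
45 90 0.2 0.0 [-31.  40. 134. 104.  89.  96.] wrist [ 0.37 -0.14  0.2 ]
45 105 0.15 0.0 [-30.  58. 131. 103. 107.  81.] wrist [ 0.37 -0.14  0.08]
45 105 0.2 0.0 [-30.  50. 133. 105. 106.  87.] wrist [ 0.37 -0.14  0.13]
45 115 0.15 0.0 [-27.  63. 128. 102. 118.  78.] wrist [ 0.38 -0.13  0.04]
45 115 0.2 0.0 [-27.  57. 130. 104. 117.  83.] wrist [ 0.38 -0.13  0.09]
30 90 0.15 0.0 [-28.  48. 140. 122.  94.  83.] wrist [ 0.33 -0.1   0.15]
30 90 0.2 0.0 [-28.  40. 141. 122.  90.  90.] wrist [ 0.33 -0.1   0.2 ]
30 105 0.15 0.0 [-26.  59. 137. 119. 113.  76.] wrist [ 0.34 -0.1   0.08]
30 105 0.2 0.0 [-26.  51. 139. 121. 110.  81.] wrist [ 0.34 -0.1   0.13]
30 115 0.15 0.0 [-24.  65. 133. 117. 124.  73.] wrist [ 0.36 -0.09  0.04]
30 115 0.2 0.0 [-24.  58. 135. 120. 122.  78.] wrist [ 0.36 -0.09  0.09]
60 90 0.15 0.0 [-32.  48. 126.  88.  90.  96.] wrist [ 0.41 -0.18  0.15]
60 90 0.2 0.0 [-32.  41. 127.  88.  90. 102.] wrist [ 0.41 -0.18  0.2 ]
60 105 0.15 0.0 [-31.  57. 124.  89. 105.  89.] wrist [ 0.41 -0.17  0.08]
60 105 0.2 0.0 [-31.  50. 126.  90. 105.  94.] wrist [ 0.41 -0.17  0.13]
60 115 0.15 0.0 [-29.  63. 122.  89. 115.  85.] wrist [ 0.42 -0.16  0.04]
60 115 0.2 0.0 [-29.  56. 124.  91. 115.  90.] wrist [ 0.42 -0.16  0.09]
```

```bash
python3 -m creep '[[1,0,0,0,0,0.125,0],[1,0,0,0,0,0.25,0],[1,0,0,0,0,0.375,0],[1,0,0,0,0,0.5,0],[1,0,0,0,0,0.6,0],[1,0,0,0,0,0.6,0]]' && python3 -m creep '[[1,40,15,0,0,0,-0.12],[1,106,44,0,0,0,-0.24],[1,106,44,30,0,0,-0.36],[1,106,44,70,0,0,-0.489],[1,106,44,110,0,0,-0.489],[1,106,44,150,0,0,-0.489],[1,106,44,190,0,0,-0.489],[1,106,44,230,0,0,-0.489],[1,106,44,260,0,0,-0.489],[1,106,44,260,0,0,-0.489],[1,106,44,260,0,0,-0.489],[1,106,44,260,0,0,-0.489],[1,106,44,260,0,0,-0.489]]'
python3 - <<'E'
from h import *
c,im,d=cam('wrist','w3.png');P=cloud(c,d);s=ctrl.sense();print(s['eef_pos'],s['ee_rot'],s['joint_positions'].round(1));z=P[...,2]
hsv=cv2.cvtColor(im,cv2.COLOR_RGB2HSV)
b=(hsv[...,0]>103)&(hsv[...,0]<127)&(hsv[...,1]>120)&(np.hypot(P[...,0]-.567,P[...,1]-.291)<.06)&(z>.044)&(z<.056)
print(b.sum()); Q=P[b]
if len(Q):print(cv2.minEnclosingCircle(Q[:,:2].astype(np.float32)),Q.min(0),Q.max(0))
E
```

```text
time: 9.03
eef_pos: [0.5231, 0.1827, 0.3828]
ee_rot: [179.7, -0.4, 89.6]
wrist_force: [0.1, -0.2, 0.1]
gripper_width: 0.0952
grasp_force: 0.0
time: 10.12
eef_pos: [0.5677, 0.2917, 0.1233]
ee_rot: [179.8, 0.0, 118.0]
wrist_force: [-0.7, 0.8, 0.8]
gripper_width: 0.0952
grasp_force: 0.0
[0.56759048 0.29165475 0.12312076] [1.79778790e+02 3.97569299e-02 1.17997374e+02] [21.3 34.7 92.8 -0.  52.3 -6.7]
1160
((0.5672286748886108, 0.290959894657135), 0.03395454213023186) [0.53351425 0.26087963 0.0440425 ] [0.60104061 0.32122904 0.05319105]
```

View pics/w3.png

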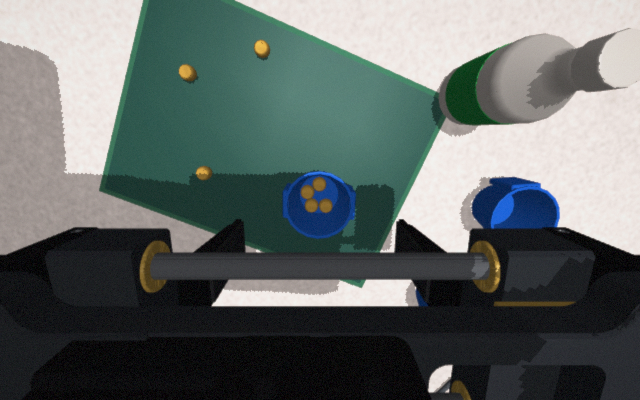

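The picture shows the cup at (320,203), centred between the fingers with its ears facing them. Descending and gripping.

```bash
python3 -m creep '[[1,0,0,40,0,0,0],[1,0,0,75,0,0,0],[1,0,0,100,0,0,0],[1,0,0,109,0,0,0],[1,0,0,109,0,0,0],[0,0,0,109,0,0,0],[0,0,0,109,0,0,0],[0,0,0,109,0,0,0],[0,0,0,109,0,0,0],[0,0,0,109,0,0,0],[0,0,0,109,0,0,0],[0,0,0,109,0,0,0]]' 35
```

```text
time: 11.17
eef_pos: [0.567, 0.2915, 0.0125]
ee_rot: [179.9, 0.0, 118.0]
wrist_force: [-1.0, -1.0, 6.6]
gripper_width: 0.0652
grasp_force: 34.8
```

```bash
python3 -m creep '[[0,0,0,-20,0,0,0],[0,0,0,-40,0,0,0],[0,0,0,-70,0,0,0],[0,0,0,-100,0,0,0],[0,0,0,-130,0,0,0],[0,-10,-6,-160,0,0,0.06],[0,-35,-20,-190,0,0,0.16],[0,-60,-36,-208,0,0,0.27],[0,-85,-52,-208,0,0,0.38],[0,-110,-68,-208,0,0,0.5],[0,-135,-84,-208,0,0,0.62],[0,-160,-100,-208,0,0,0.74],[0,-185,-116,-208,0,0,0.86],[0,-205,-126,-208,0,0,0.98],[0,-215,-132,-208,0,0,1.08],[0,-215,-132,-208,0,0,1.18],[0,-215,-132,-208,0,0,1.274],[0,-215,-132,-208,0,0,1.274],[0,-215,-132,-208,0,0,1.274]]'
python3 - <<'E'
from h import *
s=ctrl.sense();print(s['joint_positions'].round(1))
c,im,d=cam('wrist');c2,im2,d2=cam('scene')
a=np.hstack([cv2.resize(im[120:320],(400,125)),cv2.resize(im2[80:330,200:500],(400,333))[:125]]) if 0 else np.vstack([im[120:320],im2[150:350]])
cv2.imwrite('pics/lift.png',cv2.cvtColor(a,cv2.COLOR_RGB2BGR))
E
```

```text
time: 12.75
eef_pos: [0.5509, 0.0395, 0.2196]
ee_rot: [-180.0, 0.0, 45.2]
wrist_force: [0.2, -0.1, -1.0]
gripper_width: 0.0653
grasp_force: 34.8
[-2.7 21.9 99.2 -0.  58.8 42.1]
```

View pics/lift.png

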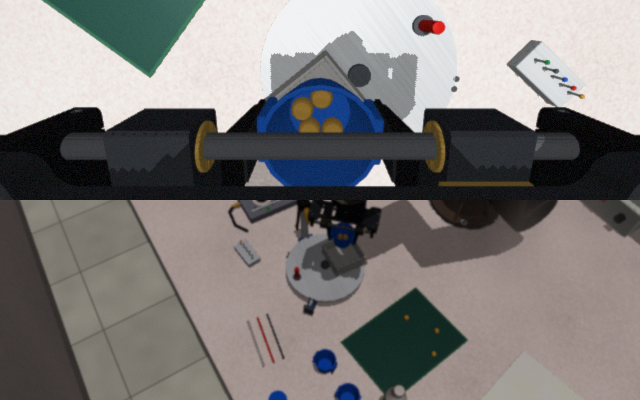

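The cup is held with its crowns inside, over the turntable. Tilting in stages now, first to 75°.

```bash
python3 -m creep '[[0,0,0,2,0,0.1,0],[0,0,0,5,0,0.2,0],[0,0,0,10,0,0.3,0],[0,0,0,15,0,0.4,0],[0,0,0,20,0,0.5,0],[0,0,0,25,0,0.6,0],[0,0,0,30,0,0.7,0],[0,0,0,30,0,0.8,0],[0,0,0,30,0,0.9,0],[0,0,0,30,0,1.0,0],[0,0,0,30,0,1.1,0],[0,0,0,30,0,1.2,0],[0,0,0,30,0,1.25,0],[0,0,0,30,0,1.25,0],[0,0,0,30,0,1.25,0]]'
python3 -c "
from h import *
s=ctrl.sense();print(s['joint_positions'].round(1),s['wrist_force'])"
```

```text
time: 14.1
eef_pos: [0.5511, 0.0393, 0.1885]
ee_rot: [-179.8, -71.4, 44.9]
wrist_force: [1.1, 0.2, -0.9]
gripper_width: 0.0646
grasp_force: 34.8
[-30.8  33.9 131.4  98.9  68.5 -74.6] [ 1.11127967  0.2185287  -0.85794125]
```

```bash
python3 -m creep '[[0,0,0,0,0,0.06,0],[0,0,0,0,0,0.12,0],[0,0,0,0,0,0.18,0],[0,0,0,0,0,0.24,0],[0,0,0,0,0,0.3,0],[0,0,0,0,0,0.34,0],[0,0,0,0,0,0.38,0],[0,0,0,0,0,0.42,0],[0,0,0,0,0,0.46,0],[0,0,0,0,0,0.5,0],[0,0,0,0,0,0.54,0],[0,0,0,0,0,0.58,0],[0,0,0,0,0,0.58,0],[0,0,0,0,0,0.58,0],[0,0,0,0,0,0.58,0],[0,0,0,0,0,0.58,0],[0,0,0,0,0,0.58,0]]'
python3 - <<'E'
from h import *
s=ctrl.sense();print(s['joint_positions'].round(1),s['wrist_force'])
c,im,d=cam('wrist');c2,im2,d2=cam('scene');c3,im3,d3=cam('top')
a=np.hstack([cv2.resize(im,(384,240)),cv2.resize(im2[150:270,240:432],(384,240),interpolation=cv2.INTER_CUBIC)])
b=cv2.resize(im3[150:290,260:484],(384,240),interpolation=cv2.INTER_CUBIC)
cv2.imwrite('pics/pour.png',cv2.cvtColor(np.vstack([a,np.hstack([b,b*0])]),cv2.COLOR_RGB2BGR))
E
```

```text
time: 15.52
eef_pos: [0.551, 0.0397, 0.1901]
ee_rot: [0.3, -75.2, -135.2]
wrist_force: [-0.3, 0.3, -1.0]
gripper_width: 0.0653
grasp_force: 34.8
[-31.5  56.4 131.7 101.2 106.5 -98.3] [-0.32537046  0.2562515  -0.99402462]
```

View pics/pour.png

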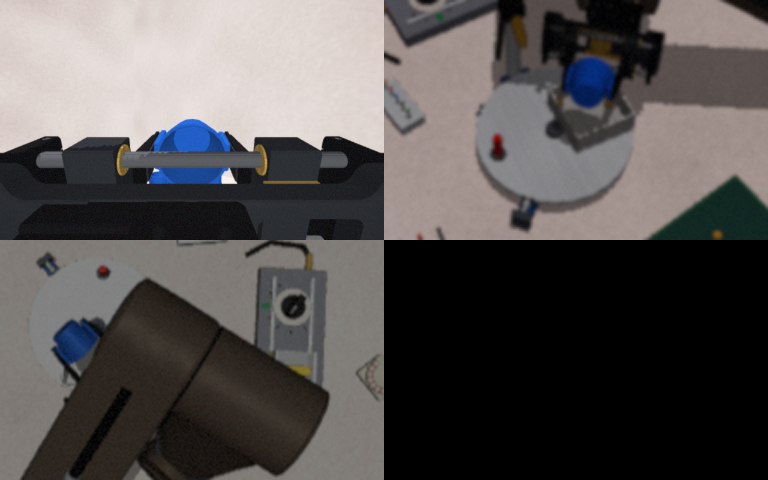

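The view into the cup's upper half shows no crowns. I'm tipping a little further and shaking gently so nothing stays behind.

```bash
python3 -m creep '[[0,10,0,3,0,0.03,0],[0,20,0,5,0,0.08,0],[0,29,0,8,0,0.13,0],[0,29,0,8,0,0.19,0],[0,29,0,8,0,0.25,0],[0,29,0,8,0,0.25,0],[0,29,0,8,0,0.17,0],[0,29,0,8,0,0.26,0],[0,29,0,8,0,0.18,0],[0,29,0,8,0,0.26,0],[0,29,0,8,0,0.26,0],[0,29,0,8,0,0.26,0]]'
python3 -c "
from h import *
s=ctrl.sense();print(s['joint_positions'].round(1),s['wrist_force'])"
python3 -m creep '[[0,29,0,8,0,-0.1,0],[0,29,0,8,0,-0.2,0],[0,29,0,8,0,-0.3,0],[0,29,0,8,0,-0.4,0],[0,29,0,8,0,-0.5,0],[0,29,0,8,0,-0.6,0],[0,29,0,8,0,-0.7,0],[0,29,0,8,0,-0.8,0],[0,29,0,8,0,-0.9,0],[0,29,0,8,0,-1.0,0],[0,29,0,8,0,-1.1,0],[0,29,0,8,0,-1.2,0],[0,29,0,8,0,-1.3,0],[0,29,0,8,0,-1.4,0],[0,29,0,8,0,-1.5,0],[0,29,0,8,0,-1.6,0],[0,29,0,8,0,-1.7,0],[0,29,0,8,0,-1.8,0],[0,29,0,8,0,-1.9,0],[0,29,0,8,0,-2.0,0]]'
```

```text
time: 16.67
eef_pos: [0.5513, 0.0399, 0.2193]
ee_rot: [-0.1, -60.4, -134.9]
wrist_force: [-0.2, -0.1, -1.1]
gripper_width: 0.065
grasp_force: 34.8
[ -27.7   60.9  129.   101.5  122.1 -101.1] [-0.18543739 -0.05785884 -1.14948414]
time: 18.33
eef_pos: [0.5459, 0.0338, 0.2502]
ee_rot: [179.7, -5.0, 44.9]
wrist_force: [-1.2, -0.4, -1.5]
gripper_width: 0.0652
grasp_force: 34.8
```

```bash
python3 -m creep '[[0,0,0,0,0,-0.087,0],[0,0,0,0,0,-0.087,0],[0,0,0,0,0,-0.087,0]]'; python3 -m creep '[[0,20,-16,0,0,0,0.08],[0,45,-36,0,0,0,0.18],[0,70,-58,0,0,0,0.28],[0,95,-80,0,0,0,0.38],[0,120,-100,0,0,0,0.48],[0,145,-120,0,0,0,0.58],[0,170,-140,0,0,0,0.68],[0,190,-157,20,0,0,0.785],[0,201,-168,50,0,0,0.785],[0,201,-168,80,0,0,0.785],[0,201,-168,110,0,0,0.785],[0,201,-168,140,0,0,0.785],[0,201,-168,170,0,0,0.785],[0,201,-168,190,0,0,0.785],[0,201,-168,190,0,0,0.785],[0,201,-168,190,0,0,0.785]]'
python3 - <<'E'
from m import *
print(ctrl.sense()['ee_rot'])
c,im,d=cam('wrist','w5.png');c3,im3,d3=cam('top')
c2,im2,d2=cam('scene');P=cloud(c2,d2)
a=np.hstack([cv2.resize(im,(384,240)),cv2.resize(im2[180:330,270:510],(384,240),interpolation=cv2.INTER_CUBIC)])
b=cv2.resize(im3[150:290,260:484],(384,240),interpolation=cv2.INTER_CUBIC)
b2=cv2.resize(im3[190:245,290:378],(384,240),interpolation=cv2.INTER_CUBIC)
cv2.imwrite('pics/chk.png',cv2.cvtColor(np.vstack([a,np.hstack([b,b2])]),cv2.COLOR_RGB2BGR))
analyse(im2,P)
E
```

```text
time: 18.58
eef_pos: [0.5459, 0.035, 0.2487]
ee_rot: [180.0, -0.3, 45.0]
wrist_force: [0.8, 0.0, -0.5]
gripper_width: 0.0653
grasp_force: 34.8
time: 19.92
eef_pos: [0.5695, 0.2948, 0.0595]
ee_rot: [-179.8, -0.1, -0.1]
wrist_force: [0.3, -0.3, 0.5]
gripper_width: 0.0651
grasp_force: 34.8
[-1.79823808e+02 -9.21455521e-02 -5.60145748e-02]
red 13 [296. 220.] [ 0.6743 -0.0094  0.0901]
red 4 [266. 290.] [0.845  0.1029 0.0073]
blue 7 [313. 255.] [0.6738 0.0852 0.0263]
blue 65 [380. 289.] [0.5772 0.2876 0.0543]
blue 380 [325. 311.] [0.7342 0.2456 0.0225]
blue 407 [348. 345.] [0.7323 0.3596 0.0183]
blue 297 [278. 351.] [0.9026 0.283  0.0393]
crown 67 [290. 122.] [ 0.5037 -0.3422  0.1096]
crown 4 [302. 138.] [ 0.4779 -0.3069  0.0434]
crown 20 [292. 143.] [ 0.5199 -0.3092  0.0408]
crown 26 [236. 154.] [ 0.6962 -0.3812  0.0179]
crown 70 [307. 165.] [ 0.5682 -0.1219  0.1573]
crown 16 [344. 194.] [ 0.4878 -0.0295  0.0575]
crown 15 [337. 196.] [ 0.5148 -0.035   0.0583]
crown 5 [328. 200.] [ 0.5461 -0.0383  0.0616]
crown 16 [352. 200.] [0.4819 0.0043 0.0603]
crown 15 [436. 280.] [0.4053 0.337  0.0121]
crown 16 [434. 303.] [0.4581 0.3869 0.01  ]
crown 254 [270. 377.] [0.9516 0.3332 0.0482]
green 8 [267. 158.] [ 0.6174 -0.3037  0.0316]
green 4406 [405. 300.] [0.5393 0.3491 0.0006]
green 91 [389. 360.] [0.6722 0.4575 0.0506]
```

View pics/chk.png

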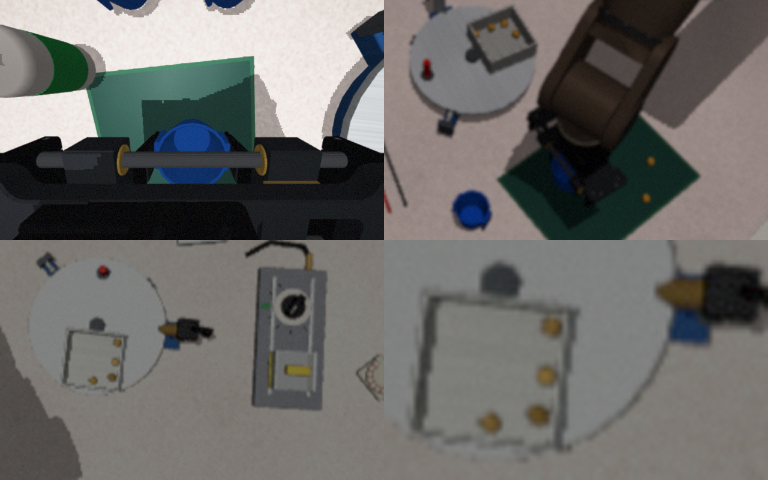

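Four crowns are in the basket (bottom-right panel, along its right and bottom walls) and the cup's visible floor is empty. Setting the cup down.

```bash
python3 -m creep '[[0,0,0,15,0,0,0],[0,0,0,28,0,0,0],[0,0,0,38,0,0,0],[0,0,0,43,0,0,0],[0,0,0,46,0,0,0],[0,0,0,46,0,0,0],[0,0,0,46,0,0,0]]'
```

```text
time: 20.65
eef_pos: [0.5699, 0.296, 0.0137]
ee_rot: [-179.9, -0.1, 0.0]
wrist_force: [0.3, 0.8, -0.9]
gripper_width: 0.0645
grasp_force: 34.8
```

```bash
python3 -m creep '[[0.4,0,0,0,0,0,0],[0.6,0,0,0,0,0,0],[1,0,0,0,0,0,0],[1,0,0,0,0,0,0],[1,0,0,0,0,0,0],[1,0,0,-20,0,0,0],[1,0,0,-50,0,0,0],[1,0,0,-90,0,0,0],[1,-20,0,-130,0,0,0],[1,-60,0,-170,0,0,0],[1,-100,0,-210,0,0,0],[1,-120,0,-240,0,0,0],[1,-120,0,-240,0,0,0],[1,-120,0,-240,0,0,0],[1,-120,0,-240,0,0,0]]' 10
python3 - <<'E'
from h import *
c,im,d=cam('wrist','w6.png');P=cloud(c,d);z=P[...,2]
s=ctrl.sense();print(s['eef_pos'])
hsv=cv2.cvtColor(im,cv2.COLOR_RGB2HSV);x,y=P[...,0],P[...,1]
def cr(lo=.3):
    m=(hsv[...,0]>10)&(hsv[...,0]<28)&(hsv[...,1]>100)&(z<.05)&(x>lo)
    n,l,st,ce=cv2.connectedComponentsWithStats(m.astype(np.uint8))
    for i in range(1,n):
        if st[i,4]>10:
            q=P[l==i]; t=q[q[:,2]>.009]; print('crown',st[i,4],ce[i].round(),np.median(q,0).round(4),(t.min(0)+t.max(0))[:2].round(4)/2)
cr()
b=(hsv[...,0]>103)&(hsv[...,0]<127)&(hsv[...,1]>120)&(np.hypot(x-.57,y-.29)<.07)
Q=P[b&(z>.03)];print('cup rim',np.percentile(Q[:,2],[50,98]),cv2.minEnclosingCircle(Q[Q[:,2]>.044][:,:2].astype(np.float32)))
E
```

```text
time: 21.9
eef_pos: [0.449, 0.2956, 0.2546]
ee_rot: [-179.8, -0.3, 0.1]
wrist_force: [0.9, -0.6, -0.2]
gripper_width: 0.095
grasp_force: 0.0
[0.44930858 0.29536817 0.25324077]
crown 70 [257. 170.] [0.4584 0.3864 0.0138] [0.4582 0.3875]
crown 69 [346. 172.] [0.4557 0.2575 0.0134] [0.4547 0.2574]
crown 72 [292. 205.] [0.4064 0.3367 0.0135] [0.406 0.337]
cup rim [0.0481736  0.05243108] ((0.5701545476913452, 0.29546523094177246), 0.03397681191563606)
```

View pics/w6.png

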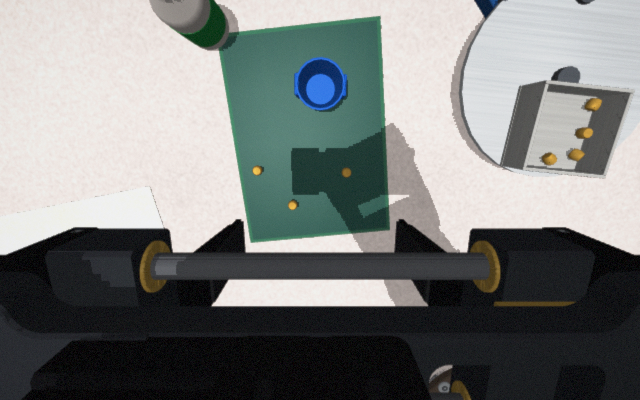

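The cup is upright and empty at (320,85), and three loose crowns are at (257,170), (346,172) and (292,205). Picking the nearest first.

```bash
python3 -m creep '[[0.45,5,38,40,0,0,0],[0.45,5,38,80,0,0,0],[0.45,5,38,120,0,0,0],[0.45,5,38,160,0,0,0],[0.45,5,38,200,0,0,0],[0.45,5,38,225,0,0,0],[0.45,5,38,240,0,0,0],[0.45,5,38,248,0,0,0],[0.45,5,38,249,0,0,0],[0.45,5,38,249,0,0,0],[0,5,38,249,0,0,0],[0,5,38,249,0,0,0],[0,5,38,249,0,0,0],[0,5,38,249,0,0,0],[0,5,38,249,0,0,0],[0,5,38,249,0,0,0],[0,5,38,249,0,0,0]]' 10
```

```text
time: 23.37
eef_pos: [0.455, 0.2579, 0.0045]
ee_rot: [-179.9, -0.2, 0.1]
wrist_force: [-0.4, -0.8, 5.7]
gripper_width: 0.0138
grasp_force: 10.0
```

```bash
python3 -m creep '[[0,0,0,-30,0,0,0],[0,0,0,-65,0,0,0],[0,0,0,-105,0,0,0],[0,10,30,-140,0,0,0],[0,20,65,-145,0,0,0],[0,30,100,-145,0,0,0],[0,40,135,-145,0,0,0],[0,50,170,-145,0,0,0],[0,60,205,-145,0,0,0],[0,70,230,-145,0,0,0],[0,70,238,-130,0,0,0],[0,70,238,-100,0,0,0],[0,70,238,-75,0,0,0],[0,70,238,-66,0,0,0],[0,70,238,-66,0,0,0],[0,70,238,-66,0,0,0]]'
```

```text
time: 24.7
eef_pos: [0.525, 0.0199, 0.0701]
ee_rot: [-179.9, -0.1, 0.1]
wrist_force: [0.9, -0.8, 0.3]
gripper_width: 0.0134
grasp_force: 10.0
```

```bash
python3 -m creep '[[0.25,0,0,0,0,0,0],[0.25,0,0,0,0,0,0],[0.25,0,0,0,0,0,0],[0.25,0,0,-30,0,0,0],[0.25,0,0,-70,0,0,0],[0.45,-20,-20,-90,0,0,0],[0.45,-45,-60,-90,0,0,0],[0.45,-60,-100,-90,0,0,0],[0.45,-65,-140,-90,0,0,0],[0.45,-67,-180,-90,0,0,0],[0.45,-67,-220,-90,0,0,0],[0.45,-67,-260,-90,0,0,0],[0.45,-67,-300,-90,0,0,0],[0.45,-67,-340,-80,0,0,0],[0.45,-67,-367,-60,0,0,0],[0.45,-67,-367,-30,0,0,0],[0.45,-67,-367,-20,0,0,0],[0.45,-67,-367,-20,0,0,0]]'
python3 tt.py|tail -4
cat > cr.py <<'E'
from h import *
def crowns(n):
    c,im,d=cam(n);P=cloud(c,d);z=P[...,2];x,y=P[...,0],P[...,1]
    hsv=cv2.cvtColor(im,cv2.COLOR_RGB2HSV)
    m=(hsv[...,0]>10)&(hsv[...,0]<28)&(hsv[...,1]>100)&(z<.09)&(x>.3)&(x<.75)&(y>-.25)
    k,l,st,ce=cv2.connectedComponentsWithStats(m.astype(np.uint8))
    for i in range(1,k):
        if st[i,4]>3: print(n,'crown',st[i,4],ce[i].round(),np.nanmedian(P[l==i],0).round(4))
print(ctrl.sense()['eef_pos'])
if __name__=='__main__':
    crowns('wrist');crowns('scene');crowns('top')
E
python3 cr.py
```

```text
time: 26.2
eef_pos: [0.4562, 0.3859, 0.0885]
ee_rot: [180.0, 0.1, 0.1]
wrist_force: [-0.3, -0.1, -0.2]
gripper_width: 0.0427
grasp_force: 0.0
scene post 17 [ 0.67372738 -0.00847173  0.09277408] ang -3.2046267442131238
scene rim 260 ((0.51556396484375, 0.004821207374334335), (0.10570620745420456, 0.10204537212848663), 84.06236267089844)
top post 15 [ 0.66806639 -0.0129839   0.09433438] ang -6.189104713182337
top rim 190 ((0.5125128626823425, 0.0020309574902057648), (0.10014500468969345, 0.10036692768335342), 84.2350845336914)
[0.45821377 0.38626884 0.09191607]
wrist crown 186 [318. 204.] [0.4588 0.3872 0.0136]
scene crown 16 [345. 194.] [ 0.4874 -0.0312  0.0576]
scene crown 14 [337. 196.] [ 0.5145 -0.0358  0.0598]
scene crown 7 [328. 200.] [ 0.5463 -0.0397  0.061 ]
scene crown 17 [352. 201.] [0.4817 0.004  0.0594]
scene crown 13 [343. 211.] [0.5286 0.0217 0.0595]
scene crown 29 [433. 304.] [0.4591 0.3876 0.0096]
top crown 5 [ 23. 176.] [0.6411 0.9182 0.0229]
top crown 10 [328. 209.] [ 0.5462 -0.0407  0.0619]
top crown 9 [308. 216.] [0.5247 0.0189 0.0608]
top crown 9 [327. 221.] [ 0.5104 -0.038   0.0616]
top crown 12 [325. 230.] [ 0.4835 -0.0324  0.0615]
top crown 8 [314. 232.] [0.4786 0.0005 0.0595]
top crown 20 [206. 254.] [0.4059 0.3343 0.0115]
```

```bash
python3 -m creep '[[0.45,0.5,0,30,0,0,0],[0.45,0.5,0,60,0,0,0],[0.45,0.5,0,78,0,0,0],[0.45,0.5,0,86,0,0,0],[0.45,0.5,0,86,0,0,0],[0,0.5,0,86,0,0,0],[0,0.5,0,86,0,0,0],[0,0.5,0,86,0,0,0],[0,0.5,0,86,0,0,0],[0,0.5,0,86,0,0,0],[0,0.5,0,86,0,0,0],[0,0.5,0,86,0,0,0]]' 10
```

```text
time: 27.5
eef_pos: [0.4585, 0.387, 0.005]
ee_rot: [-179.9, -0.2, 0.0]
wrist_force: [-0.1, -1.0, 6.0]
gripper_width: 0.0134
grasp_force: 10.0
```

```bash
python3 -m creep '[[0,0,0,-30,0,0,0],[0,0,0,-65,0,0,0],[0,0,0,-105,0,0,0],[0,5,35,-140,0,0,0],[0,10,75,-145,0,0,0],[0,15,115,-145,0,0,0],[0,20,155,-145,0,0,0],[0,25,195,-145,0,0,0],[0,30,235,-145,0,0,0],[0,35,275,-145,0,0,0],[0,40,315,-145,0,0,0],[0,46,350,-145,0,0,0],[0,53,380,-145,0,0,0],[0,53,395,-130,0,0,0],[0,53,395,-100,0,0,0],[0,53,395,-75,0,0,0],[0,53,395,-71,0,0,0],[0,53,395,-71,0,0,0],[0,53,395,-71,0,0,0]]'
```

```text
time: 29.08
eef_pos: [0.5117, -0.0081, 0.0754]
ee_rot: [-179.9, -0.1, 0.1]
wrist_force: [0.7, 0.0, 0.3]
gripper_width: 0.0132
grasp_force: 10.0
```

```bash
python3 -m creep '[[0.25,0,0,0,0,0,0],[0.25,0,0,0,0,0,0],[0.25,0,0,0,0,0,0],[0.25,0,0,-40,0,0,0],[0.25,0,0,-75,0,0,0],[0.45,-10,-40,-80,0,0,0],[0.45,-25,-80,-80,0,0,0],[0.45,-45,-120,-80,0,0,0],[0.45,-65,-160,-80,0,0,0],[0.45,-85,-200,-80,0,0,0],[0.45,-100,-235,-80,0,0,0],[0.45,-105,-270,-80,0,0,0],[0.45,-106,-305,-70,0,0,0],[0.45,-106,-335,-50,0,0,0],[0.45,-106,-345,-20,0,0,0],[0.45,-106,-345,-14,0,0,0],[0.45,-106,-345,-14,0,0,0]]'
python3 cr.py
```

```text
time: 30.5
eef_pos: [0.4039, 0.3363, 0.088]
ee_rot: [-180.0, 0.0, 0.1]
wrist_force: [-1.1, -0.5, 1.2]
gripper_width: 0.0428
grasp_force: 0.0
[0.40393433 0.33631087 0.08796923]
wrist crown 193 [318. 203.] [0.4066 0.337  0.0136]
scene crown 17 [345. 194.] [ 0.4874 -0.0286  0.0597]
scene crown 16 [337. 196.] [ 0.5151 -0.0352  0.0587]
scene crown 7 [328. 200.] [ 0.5437 -0.0388  0.058 ]
scene crown 16 [352. 200.] [0.4807 0.0039 0.06  ]
scene crown 13 [342. 203.] [ 0.5138 -0.0066  0.0604]
scene crown 13 [343. 211.] [0.5291 0.0214 0.0606]
scene crown 29 [436. 281.] [0.4063 0.3368 0.009 ]
top crown 11 [328. 209.] [ 0.5459 -0.0407  0.0631]
top crown 9 [308. 216.] [0.5247 0.0189 0.0616]
top crown 11 [318. 221.] [ 0.5101 -0.011   0.0615]
top crown 11 [327. 221.] [ 0.5104 -0.0379  0.0638]
top crown 14 [325. 230.] [ 0.4834 -0.0323  0.0634]
top crown 8 [314. 232.] [4.786e-01 4.000e-04 6.290e-02]
```

```bash
python3 -m creep '[[0.45,0,0,30,0,0,0],[0.45,0,0,60,0,0,0],[0.45,0,0,78,0,0,0],[0.45,0,0,86,0,0,0],[0.45,0,0,86,0,0,0],[0,0,0,86,0,0,0],[0,0,0,86,0,0,0],[0,0,0,86,0,0,0],[0,0,0,86,0,0,0],[0,0,0,86,0,0,0],[0,0,0,86,0,0,0],[0,0,0,86,0,0,0]]' 10
```

```text
time: 31.65
eef_pos: [0.4055, 0.337, 0.0037]
ee_rot: [-179.9, -0.2, 0.0]
wrist_force: [-0.9, -0.9, 7.7]
gripper_width: 0.0134
grasp_force: 10.0
```

```bash
python3 -m creep '[[0,0,0,-30,0,0,0],[0,0,0,-65,0,0,0],[0,0,0,-105,0,0,0],[0,8,35,-140,0,0,0],[0,20,75,-145,0,0,0],[0,32,115,-145,0,0,0],[0,44,155,-145,0,0,0],[0,56,195,-145,0,0,0],[0,68,235,-145,0,0,0],[0,80,270,-145,0,0,0],[0,87,300,-145,0,0,0],[0,87,312,-130,0,0,0],[0,87,312,-100,0,0,0],[0,87,312,-75,0,0,0],[0,87,312,-72,0,0,0],[0,87,312,-72,0,0,0],[0,87,312,-72,0,0,0]]'
```

```text
time: 33.07
eef_pos: [0.4927, 0.0249, 0.0755]
ee_rot: [-179.9, -0.1, 0.1]
wrist_force: [-0.1, -0.2, -0.6]
gripper_width: 0.0134
grasp_force: 10.0
```

```bash
python3 -m creep '[[0.25,0,0,0,0,0,0],[0.25,0,0,0,0,0,0],[0.25,0,0,0,0,0,0],[0.25,0,0,-40,0,0,0],[0.25,0,0,-75,0,0,0],[0.5,0,-20,-115,0,0,0],[0.5,-10,-60,-155,0,0,0],[0.5,-20,-100,-195,0,0,0],[0.5,-30,-140,-230,0,0,0],[0.5,-30,-170,-230,0,0,0],[0.5,-30,-180,-230,0,0,0],[0.5,-30,-180,-230,0,0,0]]'
python3 - <<'E'
from h import *
import tt,cr
for n in('scene','top'): cr.crowns(n);tt.tt(n)
c,im,d=cam('wrist','w7.png');c3,im3,d3=cam('top')
b=cv2.resize(im3[140:280,165:389],(640,400),interpolation=cv2.INTER_CUBIC)
cv2.imwrite('pics/c7.png',cv2.cvtColor(np.hstack([cv2.resize(im,(400,250)),cv2.resize(b,(400,250))]),cv2.COLOR_RGB2BGR))
P=cloud(c,d);hsv=cv2.cvtColor(im,cv2.COLOR_RGB2HSV)
Q=P[(hsv[...,0]>103)&(hsv[...,0]<127)&(hsv[...,1]>120)&(np.hypot(P[...,0]-.57,P[...,1]-.29)<.09)&(P[...,2]>.03)]
print('cup',len(Q),np.percentile(Q[:,2],[50,98]),cv2.minEnclosingCircle(Q[Q[:,2]>.044][:,:2].astype(np.float32)))
E
```

```text
time: 34.07
eef_pos: [0.4612, 0.2091, 0.3086]
ee_rot: [-179.7, -0.4, 0.3]
wrist_force: [0.2, -0.9, 0.2]
gripper_width: 0.0475
grasp_force: 0.0
[0.46121749 0.20908804 0.3085547 ]
scene crown 17 [345. 194.] [ 0.4875 -0.0301  0.0578]
scene crown 15 [337. 196.] [ 0.5143 -0.0351  0.0605]
scene crown 7 [328. 200.] [ 0.5457 -0.0367  0.0636]
scene crown 16 [352. 200.] [0.4815 0.0044 0.0602]
scene crown 14 [342. 203.] [ 0.514  -0.0069  0.0603]
scene crown 14 [352. 208.] [0.4936 0.0246 0.0584]
scene crown 13 [343. 211.] [0.5294 0.0204 0.0598]
scene post 15 [ 0.67324415 -0.0107253   0.09341519] ang -4.542171755645693
scene rim 257 ((0.5155278444290161, 0.005201298743486404), (0.10312705487012863, 0.10236922651529312), 84.43177795410156)
top crown 11 [328. 209.] [ 0.5463 -0.0407  0.0623]
top crown 9 [308. 216.] [0.5248 0.0189 0.0594]
top crown 11 [327. 221.] [ 0.5105 -0.038   0.0613]
top crown 10 [318. 221.] [ 0.51   -0.0111  0.0623]
top crown 10 [306. 227.] [0.4918 0.0231 0.0602]
top crown 12 [325. 230.] [ 0.4835 -0.0324  0.0614]
top crown 8 [314. 232.] [0.4786 0.0005 0.0608]
top post 16 [ 0.66840858 -0.01430922  0.09299647] ang -6.977322941079567
top rim 187 ((0.5125759840011597, 0.0019690878689289093), (0.09999483823776245, 0.10046802461147308), 84.27565002441406)
cup 1135 [0.0505729  0.42291471] ((0.5425263047218323, 0.2809370160102844), 0.06180364638566971)
```

View pics/c7.png

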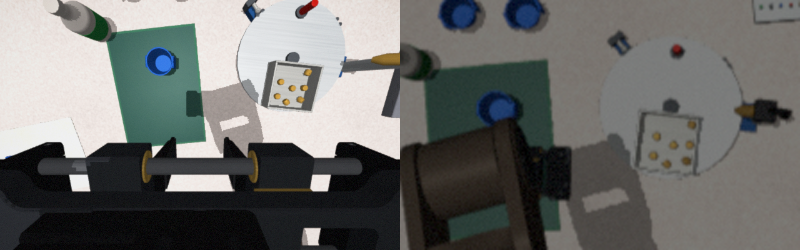

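All seven crowns are in the basket and the cup is upright on the mat. Going back to the post for the turn to the nozzle.

```bash
python3 -m creep '[[0.5,28,30,0,0,0,0],[0.5,56,59,0,0,0,0],[0.5,84,88,0,0,0,0],[0.5,112,118,0,0,0,0],[0.5,140,147,0,0,0,0],[0.5,168,177,0,0,0,0],[0.5,196,207,10,0,0,0],[0.5,209,221,40,0,0,0],[0.5,209,221,80,0,0,0],[0.5,209,221,120,0,0,0],[0.5,209,221,160,0,0,0],[0.5,209,221,180,0,0,0],[0.5,209,221,180,0,0,0],[0.5,209,221,180,0,0,0]]'
```

```text
time: 35.53
eef_pos: [0.671, -0.0173, 0.1244]
ee_rot: [-179.9, -0.0, -0.0]
wrist_force: [0.3, -0.7, 0.5]
gripper_width: 0.0472
grasp_force: 0.0
```

```bash
python3 -m creep '[[0.5,0,-5,20,0,0,0],[0.5,0,-5,45,0,0,0],[0.5,0,-5,61,0,0,0],[0.5,0,-5,61,0,0,0],[0,0,-5,61,0,0,0],[0,0,-5,61,0,0,0],[0,0,-5,61,0,0,0],[0,0,-5,61,0,0,0],[0,0,-5,61,0,0,0],[0,0,-5,61,0,0,0],[0,0,-5,61,0,0,0],[0,0,-5,61,0,0,0]]' 30
```

```text
time: 36.53
eef_pos: [0.6717, -0.0119, 0.0648]
ee_rot: [-179.9, -0.2, 0.0]
wrist_force: [-1.5, -5.4, 5.7]
gripper_width: 0.0134
grasp_force: 30.0
```

```bash
python3 -m creep '[[0,0.5,-8.3,0,0,0,-0.087],[0,0.2,-16.6,0,0,0,-0.175],[0,-0.7,-24.8,0,0,0,-0.262],[0,-2.4,-32.9,0,0,0,-0.349],[0,-4.8,-40.8,0,0,0,-0.436],[0,-7.8,-48.5,0,0,0,-0.524],[0,-11.6,-55.9,0,0,0,-0.611],[0,-15.9,-63,0,0,0,-0.698],[0,-20.9,-69.6,0,0,0,-0.785],[0,-26.4,-75.8,0,0,0,-0.873],[0,-32.4,-81.5,0,0,0,-0.96],[0,-38.9,-86.7,0,0,0,-1.047],[0,-45.9,-91.2,0,0,0,-1.134],[0,-53.2,-95.1,0,0,0,-1.222],[0,-60.8,-98.4,0,0,0,-1.309],[0,-68.6,-101,0,0,0,-1.396],[0,-76.7,-102.9,0,0,0,-1.484],[0,-84.9,-104.1,0,0,0,-1.571],[0,-84.9,-104.1,0,0,0,-1.571],[0,-84.9,-104.1,0,0,0,-1.571]]'
python3 tt.py
```

```text
time: 38.2
eef_pos: [0.5856, 0.0928, 0.0647]
ee_rot: [179.9, -0.1, 90.1]
wrist_force: [-6.1, -2.3, 8.4]
gripper_width: 0.0134
grasp_force: 30.0
wrist post 231 [0.58602458 0.09648609 0.09274943] ang 84.24609083072602
wrist rim 380 ((0.5857224464416504, 0.09816110134124756), (0.012197029776871204, 0.027530334889888763), 89.75341796875)
scene rim 146 ((0.5943353176116943, -0.007101498544216156), (0.2206973135471344, 0.0721835345029831), 82.45442199707031)
top rim 180 ((0.5683696269989014, -0.06613409519195557), (0.09982451796531677, 0.10072975605726242), 84.02111053466797)
```

```bash
python3 -m creep '[[0.3,0,0,0,0,0,0],[0.5,0,0,0,0,0,0],[0.5,0,0,0,0,0,0],[0.5,0,0,-30,0,0,0],[0.5,0,0,-70,0,0,0],[0.5,0,0,-110,0,0,0],[0.5,0,0,-150,0,0,0],[0.5,0,0,-190,0,0,0],[0.5,0,0,-230,0,0,0],[0.5,0,0,-240,0,0,0],[0.5,0,0,-240,0,0,0]]'
python3 - <<'E'
from h import *
import tt,cr
for n in('scene','top'): cr.crowns(n);tt.tt(n)
tt.tt('wrist')
E
```

```text
time: 39.27
eef_pos: [0.5867, 0.0926, 0.3074]
ee_rot: [179.5, -0.1, 90.1]
wrist_force: [1.0, -0.4, 0.1]
gripper_width: 0.0471
grasp_force: 0.0
[0.58672946 0.0926022  0.30737502]
scene crown 16 [310. 191.] [ 0.5759 -0.0959  0.0592]
scene crown 10 [318. 190.] [ 0.5521 -0.0853  0.0594]
scene crown 6 [303. 196.] [ 0.6045 -0.0899  0.0618]
scene crown 13 [312. 199.] [ 0.5839 -0.0662  0.0621]
scene crown 15 [323. 198.] [ 0.5556 -0.0505  0.0594]
scene post 17 [0.58886686 0.09349658 0.0920334 ] ang 82.404979656782
scene rim 158 ((0.5766496658325195, -0.008702486753463745), (0.22087809443473816, 0.09870877861976624), 87.51235961914062)
top crown 13 [326. 187.] [ 0.6125 -0.0339  0.0592]
top crown 12 [338. 188.] [ 0.6081 -0.0699  0.0587]
top crown 12 [346. 190.] [ 0.6043 -0.0941  0.06  ]
top crown 9 [338. 198.] [ 0.5796 -0.0702  0.0617]
top crown 13 [348. 201.] [ 0.5714 -0.1001  0.0607]
top crown 10 [333. 207.] [ 0.5525 -0.0555  0.0598]
top crown 10 [344. 209.] [ 0.547  -0.0886  0.0601]
top rim 178 ((0.5683451890945435, -0.06612974405288696), (0.10001960396766663, 0.10033215582370758), 83.91776275634766)
wrist post 82 [0.58602963 0.09263788 0.09495188] ang 84.01322329034437
wrist rim 303 ((0.5753985047340393, -0.006561070680618286), (0.20981556177139282, 0.10013674199581146), 84.55267333984375)
```

The table turned 89.7° and all seven crowns are still inside. Moving over the regulator to see the pointer.

```bash
python3 -m creep '[[0.6,-35,0,0,0,0,0.12],[0.6,-75,0,0,0,0,0.24],[0.6,-115,0,0,0,0,0.36],[0.6,-155,-5,0,0,0,0.48],[0.6,-195,-10,0,0,0,0.6],[0.6,-235,-15,0,0,0,0.72],[0.6,-275,-20,0,0,0,0.84],[0.6,-315,-27,0,0,0,0.96],[0.6,-355,-27,0,0,0,1.08],[0.6,-390,-27,0,0,0,1.2],[0.6,-423,-27,0,0,0,1.32],[0.6,-423,-27,0,0,0,1.44],[0.6,-423,-27,0,0,0,1.571],[0.6,-423,-27,0,0,0,1.571],[0.6,-423,-27,0,0,0,1.571]]'
python3 - <<'E'
from h import *
s=ctrl.sense();print(s['joint_positions'].round(1))
c,im,d=cam('wrist');P=cloud(c,d);np.savez('w8.npz',im=im,P=P);z=P[...,2];x,y=P[...,0],P[...,1]
near=(x>.54)&(x<.68)&(abs(y+.34)<.06)
m=near&(z>.066)&(z<.082);print('bar',m.sum(),cv2.minAreaRect(P[m][:,:2].astype(np.float32)))
hsv=cv2.cvtColor(im,cv2.COLOR_RGB2HSV)
w=m&(hsv[...,2]>120)&(hsv[...,1]<60);print('white',w.sum(),np.median(P[w],0))
g=near&(hsv[...,0]>45)&(hsv[...,0]<90)&(hsv[...,1]>120);print('green',np.median(P[g],0))
yl=(hsv[...,0]>20)&(hsv[...,0]<35)&(hsv[...,1]>120)&(z>.1)&(z<.12)&(abs(y+.34)<.06);print('gg',cv2.minAreaRect(P[yl][:,:2].astype(np.float32)) if yl.sum()>5 else 0)
k=near&(z>.026)&(z<.036)
v,u=np.where(m);v0,u0=int(v.mean()),int(u.mean());print(u0,v0)
cv2.imwrite('pics/w8.png',cv2.cvtColor(cv2.resize(im[max(0,v0-70):v0+110,u0-120:u0+120],None,fx=3,fy=3,interpolation=cv2.INTER_CUBIC),cv2.COLOR_RGB2BGR))
E
```

```text
time: 40.77
eef_pos: [0.5591, -0.3305, 0.3018]
ee_rot: [-179.8, -0.0, 0.2]
wrist_force: [-0.3, -0.4, 0.1]
gripper_width: 0.0573
grasp_force: 0.0
[-36.5  26.4  78.7   0.2  75.   53.2]
bar 317 ((0.6139754056930542, -0.350204199552536), (0.014010844752192497, 0.04152660816907883), 52.91227340698242)
white 6 [ 0.60537673 -0.34381082  0.07592566]
green [ 0.58402472 -0.31215131  0.42628625]
gg ((0.5008524060249329, -0.34519946575164795), (0.038778118789196014, 0.014502654783427715), 87.89410400390625)
334 137
```

View pics/w8.png

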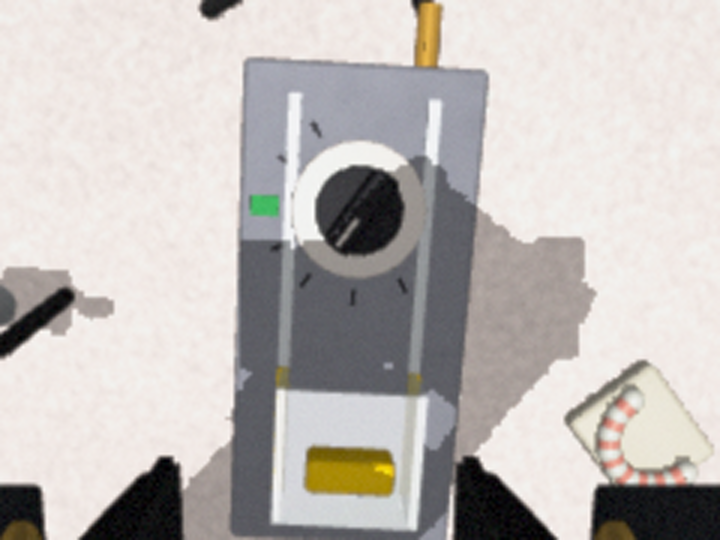

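The pointer aims lower-left in the view, from (360,210) to (345,232). The bar's yaw is 142.9° and the regulator's is about −2.5°, so the knob reads about 0.60 rad and needs 55° clockwise.

```bash
python3 -m creep '[[0.5,10,4,0,0,0,-0.125],[0.5,25,8,0,0,0,-0.25],[0.5,40,14,0,0,0,-0.375],[0.5,55,19,0,0,0,-0.5],[0.5,55,19,10,0,0,-0.625],[0.5,55,19,20,0,0,-0.75],[0.5,55,19,30,0,0,-0.875],[0.5,55,19,40,0,0,-1.0],[0.5,55,19,50,0,0,-1.125],[0.5,55,19,60,0,0,-1.25],[0.5,55,19,75,0,0,-1.375],[0.5,55,19,90,0,0,-1.5],[0.5,55,19,105,0,0,-1.625],[0.5,55,19,120,0,0,-1.75],[0.5,55,19,135,0,0,-1.875],[0.5,55,19,150,0,0,-2.0],[0.5,55,19,165,0,0,-2.125],[0.5,55,19,180,0,0,-2.25],[0.5,55,19,180,0,0,-2.375],[0.5,55,19,180,0,0,-2.494]]'; python3 -m creep '[[0.5,0,0,0,0,0,0],[0.5,0,0,0,0,0,0]]'
```

```text
time: 42.48
eef_pos: [0.6144, -0.3483, 0.1217]
ee_rot: [179.8, -0.1, 143.6]
wrist_force: [-0.1, -0.8, 0.5]
gripper_width: 0.0477
grasp_force: 0.0
time: 42.65
eef_pos: [0.6148, -0.3487, 0.1231]
ee_rot: [179.8, 0.0, 142.9]
wrist_force: [0.6, -0.4, 0.5]
gripper_width: 0.0476
grasp_force: 0.0
```

```bash
python3 -m creep '[[0.5,0,0,25,0,0,0],[0.5,0,0,50,0,0,0],[0.5,0,0,66,0,0,0],[0.5,0,0,74,0,0,0],[0.5,0,0,74,0,0,0],[0,0,0,74,0,0,0],[0,0,0,74,0,0,0],[0,0,0,74,0,0,0],[0,0,0,74,0,0,0],[0,0,0,74,0,0,0],[0,0,0,74,0,0,0],[0,0,0,74,0,0,0]]' 25
```

```text
time: 43.65
eef_pos: [0.6144, -0.35, 0.0498]
ee_rot: [179.9, 0.1, 142.9]
wrist_force: [-3.5, -4.3, 2.7]
gripper_width: 0.014
grasp_force: 25.0
```

```bash
python3 -m creep '[[0,0,0,0,0,0,0.08],[0,0,0,0,0,0,0.16],[0,0,0,0,0,0,0.24],[0,0,0,0,0,0,0.32],[0,0,0,0,0,0,0.4],[0,0,0,0,0,0,0.48],[0,0,0,0,0,0,0.56],[0,0,0,0,0,0,0.64],[0,0,0,0,0,0,0.72],[0,0,0,0,0,0,0.8],[0,0,0,0,0,0,0.88],[0,0,0,0,0,0,0.967],[0,0,0,0,0,0,0.967],[0,0,0,0,0,0,0.967],[0,0,0,0,0,0,0.967]]' && python3 -m creep '[[0.35,0,0,0,0,0,0],[0.35,0,0,0,0,0,0],[0.35,0,0,0,0,0,0],[0.35,0,0,-30,0,0,0],[0.35,0,0,-70,0,0,0],[0.35,0,0,-110,0,0,0],[0.35,0,0,-150,0,0,0],[0.5,0,0,-180,0,0,0],[0.5,0,0,-180,0,0,0],[0.5,0,0,-180,0,0,0]]'
cat > kn.py <<'E'
from h import *
s=ctrl.sense();print(s['eef_pos'],s['ee_rot'])
for n in ('wrist','top','scene'):
    c,im,d=cam(n,'k_%s_%d.png'%(n,s['time']*100));P=cloud(c,d);z=P[...,2];x,y=P[...,0],P[...,1]
    near=(np.hypot(x-.614,y+.35)<.035)
    m=near&(z>.066)&(z<.082);Q=P[m][:,:2]
    if len(Q)<10: print(n,len(Q));continue
    w,v=np.linalg.eigh(np.cov(Q.T));print(n,'bar',len(Q),cv2.minAreaRect(Q.astype(np.float32)),'pca',np.degrees(np.arctan2(v[1,1],v[0,1])))
    hsv=cv2.cvtColor(im,cv2.COLOR_RGB2HSV)
    g=(hsv[...,0]>45)&(hsv[...,0]<90)&(hsv[...,1]>100)&(np.hypot(x-.614,y+.3)<.04)&(z<.05);print('green',g.sum(),np.median(P[g],0) if g.any() else '')
    b=(z>.026)&(z<.034)&(x>.4)&(x<.72)&(abs(y+.35)<.08); b=cv2.morphologyEx(b.astype(np.uint8),cv2.MORPH_OPEN,np.ones((3,3)))>0
    print('box',cv2.minAreaRect(P[b][:,:2].astype(np.float32)) if b.sum()>50 else '')
    yl=(hsv[...,0]>20)&(hsv[...,0]<35)&(hsv[...,1]>100)&(z>.1)&(z<.12)&(abs(y+.34)<.06);print('gg',yl.sum(),cv2.minAreaRect(P[yl][:,:2].astype(np.float32)) if yl.sum()>5 else '')
E
python3 kn.py
```

```text
time: 44.9
eef_pos: [0.6139, -0.3502, 0.0498]
ee_rot: [179.9, -0.0, 87.5]
wrist_force: [-7.4, -4.8, 4.2]
gripper_width: 0.0136
grasp_force: 25.0
time: 45.73
eef_pos: [0.615, -0.3494, 0.2311]
ee_rot: [179.7, -0.0, 87.6]
wrist_force: [0.3, -0.1, 0.2]
gripper_width: 0.0454
grasp_force: 0.0
[ 0.61498128 -0.34938443  0.23108572] [ 1.79708649e+02 -2.07997808e-02  8.75550528e+01]
wrist bar 421 ((0.6136537790298462, -0.3503231704235077), (0.041923753917217255, 0.013060073368251324), 87.28820037841797) pca 87.44107681212627
green 77 [ 0.61634549 -0.3027862   0.03222922]
box ((0.5593818426132202, -0.3474910855293274), (0.11914949119091034, 0.24963311851024628), 87.41504669189453)
gg 682 ((0.5006729960441589, -0.34410059452056885), (0.03861171379685402, 0.015667365863919258), 86.66548156738281)
top 0
scene bar 46 ((0.61628258228302, -0.34583327174186707), (0.041202519088983536, 0.01579618640244007), 83.93742370605469) pca 87.16009638821863
green 7 [ 0.61764451 -0.30704813  0.0294206 ]
box ((0.5606369972229004, -0.34283414483070374), (0.12009482830762863, 0.24722911417484283), 87.18761444091797)
gg 47 ((0.503236711025238, -0.3410555422306061), (0.014777879230678082, 0.03974518924951553), 1.9566127061843872)
```

The bar is at 87.4° and the regulator box edge at 87.4°, so the pointer is on the mark. Now gripping the guard's yellow block.

```bash
python3 -m creep '[[0.5,0,-38,0,0,0,0],[0.5,0,-76,0,0,0,0],[0.5,0,-114,20,0,0,0],[0.5,0,-114,60,0,0,0],[0.5,0,-114,95,0,0,0],[0.5,0,-114,125,0,0,0],[0.5,0,-114,137,0,0,0],[0.5,0,-114,137,0,0,0],[0,0,-114,137,0,0,0],[0,0,-114,137,0,0,0],[0,0,-114,137,0,0,0],[0,0,-114,137,0,0,0],[0,0,-114,137,0,0,0],[0,0,-114,137,0,0,0]]' 20
```

```text
time: 47.05
eef_pos: [0.501, -0.3443, 0.0927]
ee_rot: [179.8, -0.1, 87.5]
wrist_force: [-0.7, 1.1, 4.3]
gripper_width: 0.016
grasp_force: 20.0
```

```bash
python3 -m creep '[[0,0,9,0,0,0,0],[0,0,18,0,0,0,0],[0,0,27,0,0,0,0],[0,0,36,0,0,0,0],[0,0,45,0,0,0,0],[0,0,54,0,0,0,0],[0,0,63,0,0,0,0],[0,0,72,0,0,0,0],[0,0,81,0,0,0,0],[0,0,90,0,0,0,0],[0,0,98,0,0,0,0],[0,0,105,0,0,0,0],[0,0,111,0,0,0,0],[0,0,115,0,0,0,0],[0,0,116,0,0,0,0],[0,0,116,0,0,0,0],[0,0,116,0,0,0,0]]'
```

```text
time: 48.47
eef_pos: [0.6141, -0.3496, 0.0926]
ee_rot: [-179.7, -0.2, 87.5]
wrist_force: [-21.4, -1.6, 13.5]
gripper_width: 0.0158
grasp_force: 20.0
```

The 21 N reaction shows the guard is at its end stop. Releasing, backing off and checking everything.

```bash
python3 -m creep '[[0,0,-1,0,0,0,0],[0.3,0,-1,0,0,0,0],[0.5,0,-1,0,0,0,0],[0.5,0,-1,0,0,0,0],[0.5,0,-1,-30,0,0,0],[0.5,0,-1,-70,0,0,0],[0.5,0,-1,-110,0,0,0],[0.5,0,-1,-150,0,0,0],[0.5,0,-1,-190,0,0,0],[0.5,-30,-20,-220,0,0,0],[0.5,-60,-50,-220,0,0,0],[0.5,-60,-50,-220,0,0,0],[0.5,-60,-50,-220,0,0,0]]'
python3 kn.py
python3 - <<'E'
from h import *
import tt,cr
for n in('scene','top'): cr.crowns(n);tt.tt(n)
c,im,d=cam('wrist');c2,im2,d2=cam('scene');c3,im3,d3=cam('top')
cv2.imwrite('pics/fin.png',cv2.cvtColor(np.vstack([np.hstack([cv2.resize(im,(400,250)),im2[100:350,180:580]]),cv2.resize(im3[130:290,144:464],(800,300))[:300]]),cv2.COLOR_RGB2BGR))
E
```

```text
time: 49.55
eef_pos: [0.5628, -0.4089, 0.3122]
ee_rot: [179.9, -0.1, 87.4]
wrist_force: [-0.9, -0.4, 0.3]
gripper_width: 0.0474
grasp_force: 0.0
[ 0.56277093 -0.408869    0.31218583] [ 1.79854107e+02 -1.01154210e-01  8.73898419e+01]
wrist 0
top bar 43 ((0.6115730404853821, -0.34815287590026855), (0.06579892337322235, 0.05593394488096237), 74.4618911743164) pca 103.40687802961929
green 10 [ 0.61544638 -0.30465741  0.0312087 ]
box ((0.558715283870697, -0.34785619378089905), (0.11702649295330048, 0.24690499901771545), 88.50857543945312)
gg 79 ((0.6122202277183533, -0.3507174253463745), (0.03934920206665993, 0.015166088007390499), 87.55104064941406)
scene bar 20 ((0.6131317019462585, -0.3406928479671478), (0.061722803860902786, 0.04703077673912048), 9.697370529174805) pca -135.15496527839971
green 8 [ 0.61743835 -0.30516619  0.03011772]
box ((0.5612881779670715, -0.34585949778556824), (0.11793641000986099, 0.24754628539085388), 89.4588394165039)
gg 54 ((0.6154786348342896, -0.34585028886795044), (0.04263140261173248, 0.015328370034694672), 85.74161529541016)
[ 0.56451277 -0.4065836   0.3
[... 349 characters left out ...]
 rim 234 ((0.57568359375, -0.007649727165699005), (0.21818648278713226, 0.10208727419376373), 85.31950378417969)
top crown 5 [ 22. 184.] [0.6163 0.9186 0.0191]
top crown 13 [326. 187.] [ 0.6126 -0.034   0.0602]
top crown 12 [338. 188.] [ 0.6085 -0.07    0.0581]
top crown 12 [346. 190.] [ 0.6037 -0.0941  0.0609]
top crown 9 [338. 198.] [ 0.58   -0.0703  0.062 ]
top crown 12 [348. 200.] [ 0.5723 -0.0987  0.0631]
top crown 9 [333. 207.] [ 0.5522 -0.0555  0.0584]
top crown 9 [344. 209.] [ 0.5469 -0.0885  0.061 ]
top post 14 [0.5830395  0.08882544 0.09366815] ang 85.6161782371739
top rim 180 ((0.5743961334228516, -0.01025383174419403), (0.21247698366641998, 0.1005617082118988), 83.83621978759766)
```

View pics/fin.png

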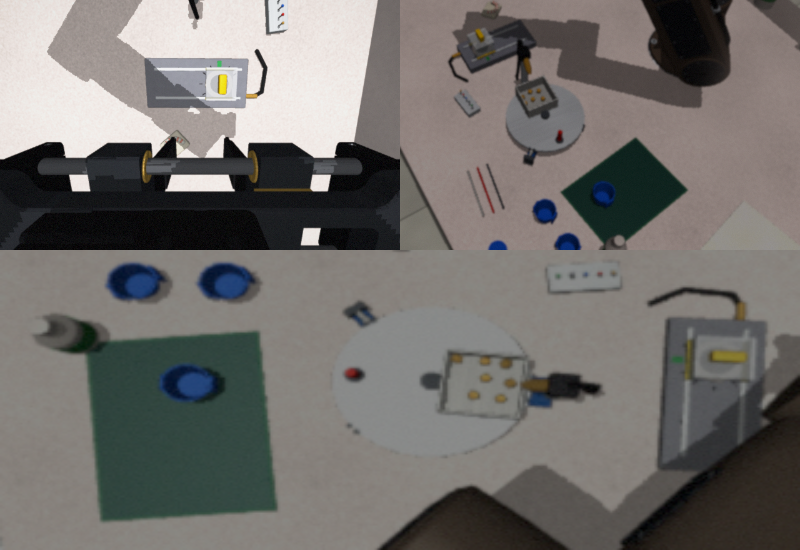

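The final picture shows seven crowns in the basket at the nozzle, the cup upright and empty on the mat, and the guard's block over the knob (moved about 114 mm). Handing in.

```bash
python3 -c "
from rig import ctrl
print(ctrl.job_done())"
```

```text
the job is handed in; nothing more can be done
None
```

The job is done and handed in, at about 50 s on the robot clock: all seven crowns are in the basket at the nozzle, the empty cup stands on the mat, the pointer is at the green mark and the guard is fully over the knob. The hand-in returned no verdict.

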